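# Set the rack stop and put the screw tins away

## Robot

A 7-joint arm with a two-finger parallel gripper is mounted at the origin on the work surface. World frame = base frame: x ahead of the robot, y to its left, z up, the work surface at z = 0. Lengths are in m, angles in rad, forces in N, time in s.
With the tool pointing down it reaches from about 0.4 to 0.85 m from the base axis. Payload 4.5 kg.
Tool frame: the origin (TCP) lies between the finger pads; the fingertips stand r.tip_reach ahead of it and the grasp point (between the pads) lies 3 mm ahead of it (r.tip_reach is the distance from the TCP to the fingertips, in m); z points along the fingers, y is the line along which they close (so a half turn about z gives the same grasp; the last joint's range is limited). The gripper opens to 88 mm and grips with 3 to 60 N. Pads are 18 mm wide; open, the fingers measure 123 mm over their backs; the gripper's body (75 mm by 187 mm) begins 45 mm behind the grasp point.
Start: joints at [1.305, 0.689, -0.195, 1.565, 0.157, 0.902, -0.215], TCP at [0.185, -0.597, 0.261] pointing down, gripper open.
Joint ranges: [-3.01, 3.01], [-0.46, 2.08], [-1.47, 1.51], [0.13, 2.56], [-1, 4.14], [0.04, 2.09], [-2.66, 2.66]. Speed limits (rad/s): [2.57, 2.57, 3.14, 3.14, 3.14, 3.14, 3.14].

## Interface

Orientations are given as a unit quaternion [x, y, z, w].
In Python, from plant import r gives the robot as it stands.
- The arm moves only by the tool step_arm, never from a script. Its argument "motion" is a list of rows, each an object with "dp": the shift along the tool's x, y, z in mm, a list of three; "twist": the turn, a rotation vector about the tool's x, y, z in rad, a list of three; "hand": the opening, from -1 (shut) to 1 (fully open). In form: [{"dp": [dx, dy, dz], "twist": [rx, ry, rz], "hand": hand}, ...]. A call has 1 to 5 rows; each row is the pose to reach, as a shift and turn from the pose commanded when the call began, along the tool's axes at that moment; what a row does not reach only later rows make up. A row lasts 1/8 s, in which the tool goes at most 62.5 mm and 10.7 degrees, less where a joint would pass 70% of its speed; a pose out of reach is approached as far as the arm can. A call with a gripper value outside its range is refused whole. The fingers move at their own pace and stop on an object; "force" is the grip in N (left out, the last holds). Time passes only in rows, so rows that repeat a pose let the fingers close. It gives the time, the measured TCP pose, the force, the opening and the grip force at its end, in the units of the state.
- r.get_state(): the state, without advancing time (a new reading comes with each control period).
- r.snapshot(name): name is "side" or "top"; returns a dict with "pixels" (384x512x3 uint8, red, green, blue), "depth" (384x512 float32, m along the optical axis (not along the pixel's ray), 0 where there is no reading), "fx", "fy", "cx", "cy" (pixels), "xyz" and "orientation" of the camera in the world. Camera axes: x right, y down, z forward; pixel columns grow to the right and rows downward; lengths in m; the calibration is good to about 2 mm. A picture is of the moment at which its call begins.
- r.finish_job(): hands the job in; it is judged then, once.
Trained networks look in the newest picture that a camera, given by its name, has taken for a name from the list of things; names that differ only in an ending like _2 or _b are one class to them, and where a whole thing is asked for, a point or a joint stands for the part that bears it (a point fixed in the world has none). Each returns a list of dicts, best first, with "score" (0 to 1); they miss things now and then, are a little off and sometimes report something else, mostly with a low value. They report only what shows in the picture. A call takes as long as a camera call. They do not tell look-alikes from the thing itself.
- r.search_frame(camera, thing): "at" ([x, y, z] in m, in the coordinates of the camera as it stood for that picture, good to about 4 mm: the middle of the surface that is visible of it).
The state is a dict: "clock": time; "q": joint angles; "qd": joint speeds; "joint_torque": joint torques, N m; "tool_pos": TCP position; "eef_rot": TCP orientation; "contact_force": force on the tool from outside, world axes, zero at the start; "moment": the same for the moment, N m; "opening": opening from 0.0 (shut) to 1.0 (fully open); "finger_force": force on a finger pad.
Only numpy, scipy, OpenCV 4.12 (cv2) and the standard library are available. Lean on these libraries where they do the work, as an engineer would, in place of code of your own. Each camera call takes 0.05 s, during which the arm holds its last target. There are 200 camera calls.

## Task

Make room in the wooden rack and put the screw tins away: swing the stop's clamp lever fully open (never force the stop while it is clamped), slide the stop along until its bay face is level with the brass marker, and swing the lever fully back to clamp it there. Then stand every open tin upright on the deck in the bay between the stop and the end block, not overhanging the deck's edges, each closed with its own matching lid pushed fully home. Lids without a tin can stay on the bench; leave the other things on the bench where they are.

Things in the scene. Friction and masses are not known exactly. Their poses are not given: they have to be found in the camera images.
- rack: Fixed rack on the bench: a wooden deck 420 mm long (its y) x 100 mm wide (its x) x 12 mm thick, with a fixed end block 20 mm thick and 55 mm tall across its +y end. Origin: centre of the deck's underside; deck top at z = +12 mm. The bay is the deck between the end block's inner face (at y = +190 mm) and the sliding stop's bay face.
- stop (a joint): Slide of the stop along the deck, m: 0 as built (bay 60 mm long), growing as the stop moves to the rack's -y and the bay gets longer; limit 0.28. It drags with about 8 N of friction and stays where it is left. It must be slid only with the lever open; forcing it along while clamped is a fault.
- stop_face (a point): Sliding stop: an aluminium block 44 mm (y) x 100 mm (x) x 35 mm tall riding on the deck. This point is the foot of the middle of its bay face (its +y face), at the deck's top; axes as the rack's. The block reaches from here to y = -44 mm.
- stop_grip (a point): Middle of the sliding stop's upright wooden grip: 26 mm (x) x 16 mm (y) x 45 mm tall, standing on the block from 47 to 92 mm above the bench (this point is 72 mm above the bench). Take it across its 16 mm (y).
- lever (a joint): Clamp lever on top of the stop, turning about a vertical pivot, rad. 0 = clamped, pointing along the rack's -y (away from the bay); grows as it is swung towards the robot (clockwise seen from above) to its limit 1.5 = unclamped, pointing along the rack's -x. The lever needs about 2 N at its knob and stays where it is left.
- lever_knob (a point): Point on the lever's upright black knob: 16 mm across, rising from 61 to 91 mm above the bench (this point is 77 mm above the bench), 60 mm from the pivot; it spins freely on its pin, so the tool need not turn with the lever. The lever's flat bar lies under it from 51 to 59 mm.
- lever_pivot (a point): Point on the vertical axis of the lever's pivot, fixed to the stop (it moves with the stop), 77 mm above the bench.
- mark: Fixed brass marker blade on the bench just in front of the deck (robot side): 4 mm thick (along the rack's y), 16 mm long (x), 16 mm tall. Origin: centre of its underside. The stop is on the mark when its bay face is level with this blade along the rack's y, that is, stop_face and mark have the same y in the rack's frame.
- wide_tin: Open plain steel round tin, 62 mm across, 50 mm tall, outer sizes, walls 3 mm, about 280 g, with a solid filling to 20 mm. Origin: centre of its underside, z up. May be absent (None).
- wide_tin_lid: Steel plug-in round lid 62 mm across, 60 g, for the wide tin; its plug, 7 mm deep, is 2 mm smaller than the mouth all round, tapered at the foot. On its plug on the bench, its plate lies 7-10 mm and its wooden bar grip, 28 (x) x 14 mm (y), 10-34 mm above the origin, the centre of the plug's underside. Seated, the origin is 43 mm above the tin's. Present even when its tin is absent.
- slim_tin: Open plain steel narrow round tin, 44 mm across, 58 mm tall, outer sizes, walls 3 mm, about 280 g, with a solid filling to 20 mm. Origin: centre of its underside, z up. May be absent (None).
- slim_tin_lid: Steel plug-in round lid 44 mm across, 60 g, for the slim tin; its plug, 7 mm deep, is 2 mm smaller than the mouth all round, tapered at the foot. On its plug on the bench, its plate lies 7-10 mm and its wooden bar grip, 28 (x) x 14 mm (y), 10-34 mm above the origin, the centre of the plug's underside. Seated, the origin is 51 mm above the tin's. Present even when its tin is absent.
- square_tin: Open plain steel square tin, 56 x 56 mm, 52 mm tall, outer sizes, walls 3 mm, about 280 g, with a solid filling to 20 mm. Origin: centre of its underside, z up. May be absent (None).
- square_tin_lid: Steel plug-in square lid 56 x 56 mm, 60 g, for the square tin; its plug, 7 mm deep, is 2 mm smaller than the mouth all round, tapered at the foot. On its plug on the bench, its plate lies 7-10 mm and its wooden bar grip, 28 (x) x 14 mm (y), 10-34 mm above the origin, the centre of the plug's underside. Seated, the origin is 45 mm above the tin's. Present even when its tin is absent.
- oblong_tin: Open plain steel oblong tin, 64 mm (its x) x 40 mm (its y), 54 mm tall, outer sizes, walls 3 mm, about 280 g, with a solid filling to 20 mm. Origin: centre of its underside, z up. May be absent (None).
- oblong_tin_lid: Steel plug-in oblong lid 64 (x) x 40 mm (y), 60 g, for the oblong tin; its plug, 7 mm deep, is 2 mm smaller than the mouth all round, tapered at the foot. On its plug on the bench, its plate lies 7-10 mm and its wooden bar grip, 28 (x) x 14 mm (y), 10-34 mm above the origin, the centre of the plug's underside. Seated, the origin is 47 mm above the tin's. Present even when its tin is absent.
- tape_measure: Bystander, to be left alone: grey tape measure, 55 x 30 x 45 mm. Origin: centre of its underside.
- offcut: Bystander, to be left alone: small pale wood offcut, 50 x 35 x 18 mm. Origin: centre of its underside.
- tape_roll: Bystander, to be left alone: cardboard-coloured tape roll lying flat, 70 mm across, 16 mm tall. Origin: centre of its underside.
- socket: Bystander, to be left alone: dark steel wrench socket standing upright, 28 mm across, 36 mm tall. Origin: centre of its underside.
Not all that is in view belongs to the job. Leave any blue look-alike of the wide_tin alone.

How it is judged:
On the way, in this order (a step that is already met when the one before it is completed fails the run):
1. the clamp lever is swung open (beyond 1.1 rad) (value of joint lever above 1.1 rad), for 0.1 s.
2. with the lever open, the stop's bay face is level with the marker within 5 mm (value of joint lever above 1 rad and y of stop_face in the frame of mark between -0.005 and 0.005 m), for 0.2 s.
3. the lever is clamped again (below 0.15 rad) with the stop on the mark (value of joint lever below 0.15 rad and y of stop_face in the frame of mark between -0.005 and 0.005 m), for 0.2 s.
At the end, for the whole second after the job is handed in: The lever is clamped (below 0.15 rad), the stop's bay face within 5 mm of the marker; every tin present stands upright and still on the deck between the stop and the end block, not overhanging the deck (2 mm allowed), with its own lid seated to within 3 mm of its full depth (all of step 3 and x of wide_tin in the frame of rack between -0.021 and 0.021 m and z of wide_tin in the frame of rack between 0.007 and 0.017 m and y of each of wide_tin, slim_tin, square_tin, oblong_tin in the frame of rack below 0.174 m and y of each of wide_tin, slim_tin, square_tin, oblong_tin in the frame of stop_face above 0.016 m and angle between each of wide_tin, wide_tin_lid, slim_tin, slim_tin_lid, square_tin, square_tin_lid, oblong_tin, oblong_tin_lid's own z axis and vertical below 0.1 rad and linear speed of each of wide_tin, slim_tin, square_tin, oblong_tin below 0.02 m/s and horizontal distance between wide_tin_lid and wide_tin below 0.007 m and z of wide_tin_lid in the frame of wide_tin between 0.04 and 0.046 m and x of slim_tin in the frame of rack between -0.03 and 0.03 m and z of slim_tin in the frame of rack between 0.007 and 0.017 m and horizontal distance between slim_tin_lid and slim_tin below 0.007 m and z of slim_tin_lid in the frame of slim_tin between 0.048 and 0.054 m and x of square_tin in the frame of rack between -0.024 and 0.024 m and z of square_tin in the frame of rack between 0.007 and 0.017 m and horizontal distance between square_tin_lid and square_tin below 0.007 m and z of square_tin_lid in the frame of square_tin between 0.042 and 0.048 m and x of oblong_tin in the frame of rack between -0.032 and 0.032 m and z of oblong_tin in the frame of rack between 0.007 and 0.017 m and horizontal distance between oblong_tin_lid and oblong_tin below 0.007 m and z of oblong_tin_lid in the frame of oblong_tin between 0.044 and 0.05 m); the robot touches nothing.
It fails at once if the stop is forced along while clamped, or clamped well off the mark (clamped over 20 mm from its start and over 15 mm off the mark) (value of joint lever below 0.3 rad and distance of stop_face from where it was at the start of the episode above 0.02 m and (y of stop_face in the frame of mark above 0.015 m or y of stop_face in the frame of mark below -0.015 m)).
It fails at once if a bystander is moved more than 40 mm (distance of any of tape_measure, offcut, tape_roll, socket from where it was at the start of the episode above 0.04 m).
Of wide_tin, slim_tin, square_tin, oblong_tin only 2 to 3 are there at a start; the rules pass over those that are not, and their reading is None.
At some moment in a run one of wide_tin, slim_tin, square_tin, oblong_tin may be knocked a few centimetres aside while the robot is not near it.
It also fails if it takes over 210 s, if anything falls off the work surface, if the arm or the gripper's body presses on something with over 40 N, if the wrist force passes 120 N, or if a joint passes its speed limit or range.

## Working session

There is one attempt and no reset: what is moved stays moved. The work goes in short steps, Python scripts to look and compute and a tool call to move; the robot and the scene stay as the last step left them, time stands still between calls to the robot, and variables do not carry over. Pictures are saved under pics/ and viewed, at most 14 in all, crops included, and the job is handed in when it is done.

Besides the shell and the picture viewer there is one more tool, called after "Request:" by a JSON object that holds its "method" and its "body", one argument or row to a line. step_arm: Moves the arm, as the interface text tells. Its arguments: {"type":"object","properties":{"motion":{"type":"array"},"force":{"type":"number"}},"required":["motion"]}

```bash
mkdir -p pics; ls; cat > h.py <<'E'
import numpy as np, cv2
from scipy.spatial.transform import Rotation as R
from plant import r
def snap(n,f=None):
    s=r.snapshot(n)
    if f: cv2.imwrite('pics/'+f,cv2.cvtColor(s['pixels'],cv2.COLOR_RGB2BGR))
    return s
def cloud(s):
    d=s['depth'];v,u=np.mgrid[:d.shape[0],:d.shape[1]]
    c=np.dstack([(u-s['cx'])/s['fx']*d,(v-s['cy'])/s['fy']*d,d])
    w=c@R.from_quat(s['orientation']).as_matrix().T+np.array(s['xyz'])
    w[d==0]=np.nan
    return w
def find(s,n,t):
    return [(round(o['score'],2),np.round(R.from_quat(s['orientation']).apply(o['at'])+s['xyz'],3).tolist()) for o in r.search_frame(n,t)]
def px(s,p):
    c=R.from_quat(s['orientation']).inv().apply(np.array(p)-s['xyz']);return [int(c[0]/c[2]*s['fx']+s['cx']),int(c[1]/c[2]*s['fy']+s['cy'])]
E
python3 - <<'E'
from h import *
st=r.get_state();print({k:np.round(v,3).tolist() for k,v in st.items()},r.tip_reach)
for n in('top','side'):
    s=snap(n,n+'0.png');np.savez(n+'0.npz',w=cloud(s),p=s['pixels'])
    print(n,s['xyz'],s['orientation'],s['fx'])
    for t in ['rack','stop_grip','lever_knob','mark','wide_tin','wide_tin_lid','slim_tin','slim_tin_lid','square_tin','square_tin_lid','oblong_tin','oblong_tin_lid','tape_measure','offcut','tape_roll','socket']:
        print(t,[(a,b,px(s,b)) for a,b in find(s,n,t)[:3]])
E
```

```text
pics
{'clock': 0.0, 'q': [1.305, 0.69, -0.195, 1.566, 0.157, 0.903, -0.215], 'qd': [-0.001, -0.0, 0.003, 0.0, -0.001, 0.001, -0.0], 'joint_torque': [-0.001, -52.755, -1.267, -15.343, -0.053, 0.007, 0.0], 'tool_pos': [0.184, -0.597, 0.26], 'eef_rot': [0.989, 0.149, -0.0, -0.001], 'contact_force': [0.329, 0.853, -0.111], 'moment': [0.007, 0.026, -0.017], 'finger_force': 0.0, 'opening': 1.001} 0.022
top [ 0.2488356  -0.02296032  1.3602557 ] [ 0.74340455 -0.66050585  0.07146072 -0.07729854] 463.76319190429354
rack [(0.72, [0.64, 0.028, 0.012], [248, 156])]
stop_grip [(0.64, [0.629, 0.105, 0.05], [221, 153])]
lever_knob [(0.46, [0.61, 0.083, 0.061], [227, 159])]
mark []
wide_tin [(0.8, [0.345, -0.138, 0.02], [293, 260]), (0.55, [0.517, -0.072, 0.02], [276, 199])]
wide_tin_lid [(0.81, [0.39, 0.216, 0.01], [173, 230])]
slim_tin []
slim_tin_lid [(0.56, [0.434, 0.006, 0.007], [247, 224])]
square_tin [(0.92, [0.439, 0.108, 0.024], [212, 217])]
square_tin_lid [(0.54, [0.472, 0.188, 0.01], [187, 204]), (0.51, [0.329, 0.298, 0.038], [140, 247]), (0.33, [0.438, 0.111, 0.021], [211, 218])]
oblong_t
[... 1065 characters left out ...]
])]
square_tin [(0.56, [0.615, 0.075, 0.061], [183, 192]), (0.55, [0.435, 0.132, 0.036], [248, 232])]
square_tin_lid [(0.62, [0.613, 0.074, 0.058], [184, 193]), (0.59, [0.471, 0.2, 0.014], [219, 256])]
oblong_tin [(0.71, [0.481, -0.174, 0.036], [273, 164])]
oblong_tin_lid [(0.69, [0.631, 0.116, 0.05], [168, 204]), (0.66, [0.514, 0.079, 0.008], [224, 222])]
tape_measure [(0.68, [0.399, 0.339, 0.038], [224, 302]), (0.17, [0.633, 0.119, 0.049], [167, 205])]
offcut [(0.67, [0.431, -0.103, 0.017], [283, 186]), (0.6, [0.389, -0.341, 0.008], [322, 153])]
tape_roll [(0.82, [0.385, -0.341, 0.01], [323, 152]), (0.32, [0.51, 0.079, 0.008], [225, 222])]
socket [(0.69, [0.329, 0.313, 0.032], [268, 305])]
```

```bash
python3 - <<'E'
import cv2
a=cv2.imread('pics/top0.png');cv2.imwrite('pics/topc.png',cv2.resize(a[90:300,110:390],(800,600),interpolation=cv2.INTER_CUBIC))
a=cv2.imread('pics/side0.png');cv2.imwrite('pics/sidec.png',cv2.resize(a[110:320,90:370],(800,600),interpolation=cv2.INTER_CUBIC))
E
```

```text
(no output)
```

View pics/topc.png

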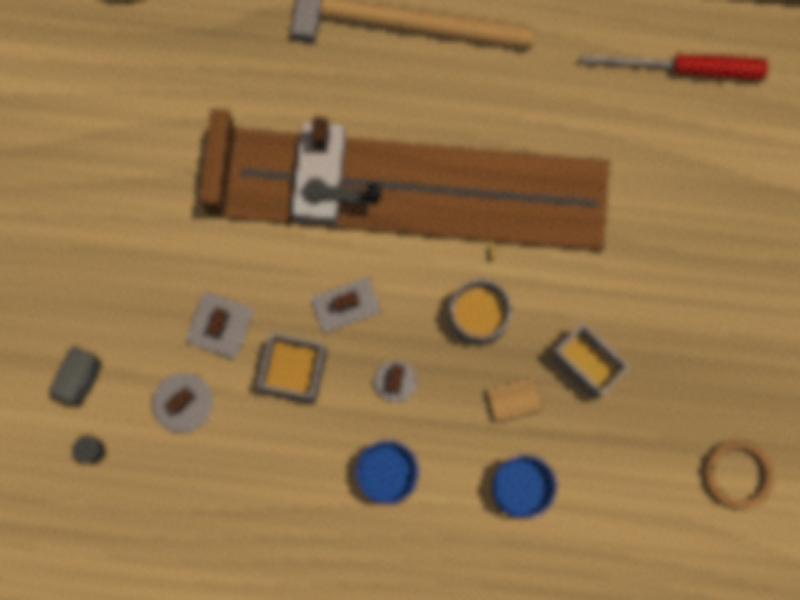

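View pics/sidec.png

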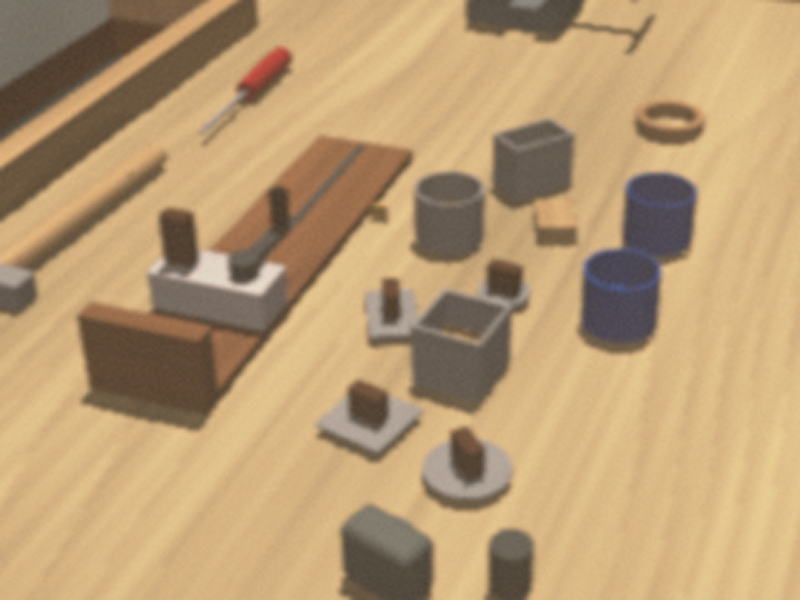

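Candidates for the wide tin (top crop pixels): steel round at (479,311), blue rounds at (386,472) and (522,487). The description says plain steel, so I choose (479,311). The oblong tin is at (590,362) and the square tin at (290,368); the slim tin is absent. The stop is near the end block (left), with its lever knob at (372,193) and the brass marker at (489,254).

```bash
cat >> h.py <<'E'
def rect(w,m,name,minn=4):
    """min-area rects of connected blobs in mask"""
    n,l=cv2.connectedComponents(m.astype(np.uint8),connectivity=8)
    for i in range(1,n):
        k=l==i
        if k.sum()<minn: continue
        p=w[k][:,:2]; c,s,a=cv2.minAreaRect((p*1000).astype(np.float32))
        vv,uu=np.nonzero(k)
        print(name,'n',k.sum(),'px',uu.mean().round(),vv.mean().round(),'c',np.round(c,1),'size',np.round(s,1),'ang',round(a,1),'zmax',np.round(np.nanpercentile(w[k][:,2],95)*1000,1),'mean',np.round(p.mean(0)*1000,1))
E
python3 - <<'E'
from h import *
d=np.load('top0.npz');w=d['w'];p=d['p'].astype(int);z=w[...,2]
print('bench z',np.nanmedian(z[240:300,200:230]),np.nanstd(z[260:300,200:230]))
W=(w[...,0]>.28)&(w[...,0]<.75)&(abs(w[...,1])<.42)
rect(w,W&(z>.006)&(w[...,0]>.55)&(p.sum(2)<420),'rack',30)
rect(w,W&(z>.041)&(z<.06),'41-60',4)
rect(w,W&(z>.065),'>65',2)
rect(w,W&(z>.022)&(z<.038),'22-38',4)
rect(w,W&(z>.03)&(z<.047)&(w[...,0]>.55),'stop',4)
rect(w,W&(z>.004)&(z<.024),'lids',40)
rect(w,W&(p[...,0]-p[...,2]>70)&(w[...,0]>.52)&(w[...,0]<.6)&(w[...,1]<-.02)&(w[...,1]>-.14)&(z>.004),'mark',1)
d=np.load('side0.npz')
m=cv2.imread('pics/top0.png')[165:195,265:300];cv2.imwrite('pics/mk.png',cv2.resize(m,None,fx=14,fy=14,interpolation=0))
E
```

```text
bench z -0.00034638985335777583 0.0028276209248709865
rack n 4355 px 252.0 155.0 c [635.9  13.4] size [121.2 421.1] ang 1.8 zmax 66.0 mean [641.8  16. ]
41-60 n 17 px 189.0 139.0 c [658.7 205.6] size [ 3.6 36.3] ang 89.5 zmax 59.1 mean [659.  204.8]
41-60 n 422 px 222.0 151.0 c [641.5  93. ] size [101.6  77.3] ang 6.0 zmax 58.3 mean [635.7 103.6]
41-60 n 30 px 186.0 157.0 c [608.9 204.6] size [17.7 49.8] ang 68.4 zmax 58.9 mean [603.9 206.4]
41-60 n 83 px 278.0 198.0 c [514.6 -74. ] size [59.4 58.1] ang 6.4 zmax 52.9 mean [516.1 -72.7]
41-60 n 113 px 317.0 216.0 c [ 477.  -189.8] size [63.  40.6] ang 52.5 zmax 56.7 mean [ 476.6 -190.2]
41-60 n 111 px 211.0 217.0 c [435.5 108.1] size [56.4 56.7] ang 85.4 zmax 55.7 mean [436.9 108.7]
41-60 n 167 px 135.0 221.0 c [401.8 325.2] size [31.4 51.8] ang 70.4 zmax 48.9 mean [401.4 324.9]
41-60 n 78 px 246.0 254.0 c [ 3.433e+02 -2.000e-01] size [58.9 59.4] ang 6.1 zmax 53.6 mean [344.8  -0.5]
41-60 n 84 px 293.0 259.0 c [ 344.3 -135.8] size [59.7 60.1] ang 69.2 zmax 53.0 mean [ 345.6 -135.6]
>65 n 146 px 185.0 144.0 c [638.7 213.7] size [98.1 2
[... 10041 characters left out ...]
] size [47.3 21.7] ang 89.6 zmax 25.2 mean [529.8 -71.1]
mark n 1 px 289.0 193.0 c [ 542.9 -106.8] size [0. 0.] ang 0.0 zmax 4.5 mean [ 542.9 -106.8]
mark n 1 px 296.0 192.0 c [ 548.3 -127.2] size [0. 0.] ang 0.0 zmax 4.7 mean [ 548.3 -127.2]
mark n 1 px 298.0 192.0 c [ 549.2 -133.2] size [0. 0.] ang 0.0 zmax 4.2 mean [ 549.2 -133.2]
mark n 1 px 260.0 194.0 c [529.5 -21.1] size [0. 0.] ang 0.0 zmax 5.0 mean [529.5 -21.1]
mark n 1 px 262.0 197.0 c [521.3 -28. ] size [0. 0.] ang 0.0 zmax 4.4 mean [521.3 -28. ]
mark n 2 px 296.0 198.0 c [ 530.1 -130.4] size [3. 0.] ang 99.2 zmax 6.2 mean [ 530.1 -130.4]
mark n 1 px 297.0 201.0 c [ 521.2 -132.8] size [0. 0.] ang 0.0 zmax 5.7 mean [ 521.2 -132.8]
```

View pics/mk.png

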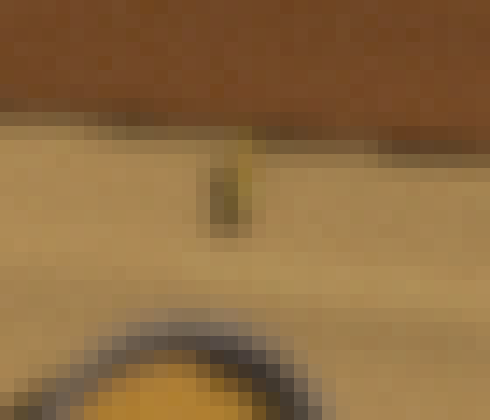

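The mark crop shows the brass blade as a lit column at image x≈282 (rows 174–180) with its shadow to the left at 280–281. Next I compute the first move and refine the marker.

```bash
cat >> h.py <<'E'
RY=np.deg2rad(1.9);RO=np.array([645.3,13.8])
def w2r(p): c,s=np.cos(RY),np.sin(RY);d=np.array(p)[...,:2]-RO;return np.stack([d[...,0]*c+d[...,1]*s,-d[...,0]*s+d[...,1]*c],-1)
def r2w(x,y): c,s=np.cos(RY),np.sin(RY);return RO+[c*x-s*y,s*x+c*y]
def go(x,y,z,yaw=None):
    """dp (mm, tool axes) and twist z to TCP world x,y,z (mm), tool-x yaw (rad, mod pi)"""
    st=r.get_state();M=R.from_quat(st['eef_rot']);m=M.as_matrix()
    dp=M.inv().apply(np.array([x,y,z])-np.array(st['tool_pos'])*1000)
    cy=np.arctan2(m[1,0],m[0,0]);t=0 if yaw is None else -((yaw-cy+np.pi/2)%np.pi-np.pi/2)
    print('t',round(st['clock'],2),'tcp',np.round(np.array(st['tool_pos'])*1000,1),'yaw',round(cy,3),'q7',np.round(st['q'][6],2),'open',round(st['opening'],3),'ff',np.round(st['finger_force'],1),'F',np.round(st['contact_force'],1),'-> dp',np.round(dp,1),'tw',round(t,3),'tiltz',np.round(m[:2,2],3))
E
python3 - <<'E'
from h import *
go(614,47.7,150,RY)
for n,box in(('top',None),('side',None)):
    d=np.load(n+'0.npz');w=d['w'];p=d['p'].astype(int)
    q=w2r(w[...,:2]*1000);z=w[...,2]*1000
    k=(q[...,0]<-53)&(q[...,0]>-66)&(abs(q[...,1]+92)<25)
    o=np.argsort(q[k][:,1]);
    # bin by rack y: height and colour
    b=np.round(q[k][:,1]/2)*2
    for y in np.unique(b):
        j=b==y;print(n,y,j.sum(),z[k][j].mean().round(1),p[k][j].mean(0).round())
E
```

```text
t 1.7 tcp [ 184.6 -597.2  260.8] yaw 0.3 q7 -0.22 open 1.003 ff 0.0 F [ 0.1 -0.6 -0.8] -> dp [ 600.7 -489.3  110.7] tw 0.267 tiltz [ 0. -0.]
top -114.0 5 -0.3 [161. 128.  80.]
top -112.0 3 -3.2 [165. 131.  82.]
top -110.0 3 1.2 [159. 126.  77.]
top -108.0 4 1.8 [161. 128.  80.]
top -106.0 3 -2.2 [164. 131.  81.]
top -104.0 1 -2.2 [148. 116.  72.]
top -102.0 4 -0.5 [159. 126.  78.]
top -100.0 3 -0.4 [161. 127.  78.]
top -98.0 1 -0.5 [145. 116.  71.]
top -96.0 4 1.4 [153. 122.  70.]
top -92.0 3 19.6 [144. 113.  55.]
top -90.0 4 -1.4 [123.  98.  52.]
top -88.0 2 -0.3 [116.  92.  56.]
top -86.0 2 1.5 [134. 108.  64.]
top -84.0 4 -1.1 [152. 121.  74.]
top -82.0 1 1.4 [166. 131.  82.]
top -80.0 3 4.3 [158. 126.  77.]
top -78.0 5 -0.8 [163. 130.  80.]
top -76.0 2 -3.5 [168. 134.  83.]
top -74.0 3 0.6 [161. 128.  79.]
top -72.0 4 -0.5 [167. 133.  81.]
top -70.0 1 -1.9 [167. 133.  82.]
top -68.0 3 2.3 [162. 128.  80.]
side -116.0 1 -0.9 [219. 184. 134.]
side -114.0 2 -1.6 [210. 174. 124.]
side -112.0 1 0.8 [194. 158. 113.]
side -110.0 1 -0.4 [219. 186. 135.]
side -106.0 1 0.9 [170. 141.  98.]
side -104.0 1 0.1 [201. 167. 120.]
side -102.0 1 0.2 [166. 136.  97.]
side -98.0 1 -0.1 [163. 133.  94.]
side -96.0 1 -1.3 [162. 133.  94.]
side -92.0 3 5.8 [156. 127.  86.]
side -90.0 9 5.7 [127. 101.  69.]
side -88.0 11 8.7 [138. 110.  74.]
side -86.0 7 9.7 [132. 105.  72.]
side -84.0 3 -0.4 [189. 157. 113.]
side -82.0 2 -0.4 [202. 169. 122.]
side -80.0 2 -1.2 [218. 183. 132.]
side -78.0 2 0.5 [211. 175. 127.]
side -76.0 2 -0.6 [221. 186. 136.]
side -74.0 1 1.6 [222. 188. 136.]
side -72.0 2 0.1 [216. 182. 132.]
side -70.0 4 0.5 [222. 189. 136.]
side -68.0 2 -0.1 [222. 190. 136.]
```

Request:
{"method": "step_arm", "body": {
  "motion": [
    {"dp":[600.7,-489.3,110.7],"twist":[0,0,0.267],"hand":1},
    {"dp":[600.7,-489.3,110.7],"twist":[0,0,0.267],"hand":1},
    {"dp":[600.7,-489.3,110.7],"twist":[0,0,0.267],"hand":1},
    {"dp":[600.7,-489.3,110.7],"twist":[0,0,0.267],"hand":1},
    {"dp":[600.7,-489.3,110.7],"twist":[0,0,0.267],"hand":0}
  ],
  "force": 20
}}

```text
clock: 2.33
tool_pos: [0.3573, -0.3382, 0.2166]
eef_rot: [1.0, 0.016, 0.001, 0.0]
contact_force: [1.6, -0.2, -0.0]
opening: 0.907
finger_force: 0.0
```

```bash
python3 -c "
from h import *
go(614,47.7,150,RY)"
```

```text
t 2.33 tcp [ 357.3 -338.2  216.6] yaw 0.033 q7 -0.95 open 0.907 ff 0.0 F [ 1.6 -0.2 -0. ] -> dp [ 269.1 -377.3   66.6] tw -0.001 tiltz [ 0.001 -0.001]
```

Request:
{"method": "step_arm", "body": {
  "motion": [
    {"dp":[269,-377,66],"twist":[0,0,0],"hand":-0.2},
    {"dp":[269,-377,66],"twist":[0,0,0],"hand":-0.2},
    {"dp":[269,-377,66],"twist":[0,0,0],"hand":-0.2},
    {"dp":[269,-377,66],"twist":[0,0,0],"hand":-0.2},
    {"dp":[269,-377,66],"twist":[0,0,0],"hand":-0.2}
  ]
}}

```text
clock: 2.95
tool_pos: [0.5287, -0.0802, 0.1723]
eef_rot: [1.0, 0.016, 0.0, 0.0]
contact_force: [0.8, -1.1, 0.2]
opening: 0.396
finger_force: 0.0
```

```bash
python3 -c "
from h import *
go(614,47.7,150,RY)"
```

```text
t 2.95 tcp [528.7 -80.2 172.3] yaw 0.033 q7 -1.45 open 0.396 ff 0.0 F [ 0.8 -1.1  0.2] -> dp [  89.4 -125.1   22.4] tw -0.0 tiltz [ 0.001 -0.   ]
```

Request:
{"method": "step_arm", "body": {
  "motion": [
    {"dp":[89,-125,22],"twist":[0,0,0],"hand":-0.2},
    {"dp":[89,-125,22],"twist":[0,0,0],"hand":-0.2},
    {"dp":[89,-125,22],"twist":[0,0,0],"hand":-0.2},
    {"dp":[89,-125,50],"twist":[0,0,0],"hand":-0.2},
    {"dp":[89,-125,87],"twist":[0,0,0],"hand":-0.2}
  ]
}}

```text
clock: 3.58
tool_pos: [0.6135, 0.0467, 0.0854]
eef_rot: [1.0, 0.017, 0.002, -0.0]
contact_force: [-0.4, -0.7, -0.6]
opening: 0.398
finger_force: 0.0
```

```bash
python3 -c "
from h import *
go(614,47.7,86,RY)"
```

```text
t 3.58 tcp [613.5  46.7  85.4] yaw 0.034 q7 -1.63 open 0.398 ff 0.0 F [-0.4 -0.7 -0.6] -> dp [ 0.5 -1.  -0.6] tw 0.001 tiltz [0.003 0.   ]
```

Request:
{"method": "step_arm", "body": {
  "motion": [
    {"dp":[0,-1,0],"twist":[0,0,0],"hand":-1},
    {"dp":[0,-1,0],"twist":[0,0,0],"hand":-1},
    {"dp":[0,-1,0],"twist":[0,0,0],"hand":-1},
    {"dp":[0,-1,0],"twist":[0,0,0],"hand":-1}
  ],
  "force": 20
}}

```text
clock: 4.08
tool_pos: [0.6124, 0.0477, 0.0861]
eef_rot: [1.0, 0.017, 0.0, -0.001]
contact_force: [-0.2, 2.2, -2.3]
opening: 0.174
finger_force: 20.0
```

Request:
{"method": "step_arm", "body": {
  "motion": [
    {"dp":[-18,-2.7,0],"twist":[0,0,0],"hand":-1},
    {"dp":[-34,-10.5,0],"twist":[0,0,0],"hand":-1},
    {"dp":[-47,-22.6,0],"twist":[0,0,0],"hand":-1},
    {"dp":[-56,-37.8,0],"twist":[0,0,0],"hand":-1},
    {"dp":[-59.5,-52,0],"twist":[0,0,0],"hand":-1}
  ]
}}

```text
clock: 4.7
tool_pos: [0.5562, 0.0971, 0.0864]
eef_rot: [1.0, 0.016, 0.006, -0.0]
contact_force: [10.5, 0.1, -10.4]
opening: 0.177
finger_force: 20.0
```

Request:
{"method": "step_arm", "body": {
  "motion": [
    {"dp":[-0.3,-3,0],"twist":[0,0,0],"hand":-1},
    {"dp":[-0.3,-3,0],"twist":[0,0,0],"hand":-1}
  ]
}}

```text
clock: 4.95
tool_pos: [0.5558, 0.1003, 0.0863]
eef_rot: [1.0, 0.016, 0.006, -0.0]
contact_force: [8.0, 1.4, -8.3]
opening: 0.174
finger_force: 20.0
```

```bash
python3 -c "
from h import *
go(614,47.7,86,RY)
s=snap('top');w=cloud(s);z=w[...,2];rect(w,(z>.068)&(w[...,0]>.5)&(w[...,1]<.18)&(w[...,1]>0)&(z<.1),'hi')
"
```

```text
t 4.95 tcp [555.8 100.3  86.3] yaw 0.033 q7 -1.71 open 0.174 ff 20.0 F [ 8.   1.4 -8.3] -> dp [56.4 54.4  0.9] tw -0.0 tiltz [0.011 0.001]
```

Request:
{"method": "step_arm", "body": {
  "motion": [
    {"dp":[0,0,0],"twist":[0,0,0],"hand":-0.1},
    {"dp":[0,0,0],"twist":[0,0,0],"hand":-0.1},
    {"dp":[0,0,-45],"twist":[0,0,0],"hand":-0.1},
    {"dp":[58,-2,-45],"twist":[0,0,0],"hand":-0.1},
    {"dp":[115.8,-4.4,-45],"twist":[0,0,0],"hand":-0.1}
  ]
}}

```text
clock: 5.62
tool_pos: [0.6671, 0.1075, 0.1318]
eef_rot: [1.0, 0.016, 0.0, 0.0]
contact_force: [1.0, 0.0, -0.3]
opening: 0.448
finger_force: 0.0
```

```bash
python3 -c "
from h import *
s=snap('top');w=cloud(s);z=w[...,2];rect(w,(z>.068)&(w[...,0]>.5)&(w[...,1]<.18)&(w[...,1]>0)&(z<.1),'hi')
go(671.4,108.5,76,RY)
"
```

```text
hi n 13 px 221.0 174.0 c [558.5  94.8] size [13.6  5.5] ang 21.1 zmax 92.1 mean [557.3  94.8]
t 5.67 tcp [676.6 108.1 132.5] yaw 0.032 q7 -1.69 open 0.448 ff 0.0 F [9.3 0.4 0.1] -> dp [-6.  -0.6 56.5] tw -0.001 tiltz [0.014 0.001]
```

Request:
{"method": "step_arm", "body": {
  "motion": [
    {"dp":[0,0,0],"twist":[0,0,0],"hand":-0.1},
    {"dp":[0,0,30],"twist":[0,0,0],"hand":-0.1},
    {"dp":[0,0,56],"twist":[0,0,0],"hand":-0.1},
    {"dp":[0,0,56],"twist":[0,0,0],"hand":-0.1}
  ]
}}

```text
clock: 6.18
tool_pos: [0.6626, 0.1073, 0.0724]
eef_rot: [1.0, 0.016, -0.004, 0.001]
contact_force: [-0.3, -0.1, 0.3]
opening: 0.45
finger_force: 0.0
```

```bash
python3 -c "
from h import *
go(671.4,108.5,76,RY)
"
```

```text
t 6.17 tcp [662.6 107.3  72.4] yaw 0.033 q7 -1.69 open 0.45 ff 0.0 F [-0.3 -0.1  0.3] -> dp [ 8.8 -0.9 -3.7] tw -0.0 tiltz [-0.007 -0.002]
```

Request:
{"method": "step_arm", "body": {
  "motion": [
    {"dp":[0,0,0],"twist":[0,0,0],"hand":-0.1},
    {"dp":[0,0,0],"twist":[0,0,0],"hand":-0.1},
    {"dp":[0,0,0],"twist":[0,0,0],"hand":-0.1}
  ]
}}

```text
clock: 6.55
tool_pos: [0.6667, 0.1081, 0.0754]
eef_rot: [1.0, 0.016, 0.001, -0.0]
contact_force: [-0.1, 0.5, -0.5]
opening: 0.448
finger_force: 0.0
```

```bash
python3 -c "
from h import *
go(671.4,108.5,76,RY)
"
```

```text
t 6.55 tcp [666.7 108.1  75.4] yaw 0.033 q7 -1.69 open 0.448 ff 0.0 F [-0.1  0.5 -0.5] -> dp [ 4.7 -0.3 -0.6] tw -0.0 tiltz [0.001 0.   ]
```

Request:
{"method": "step_arm", "body": {
  "motion": [
    {"dp":[3,0,0],"twist":[0,0,0],"hand":-1},
    {"dp":[3,0,0],"twist":[0,0,0],"hand":-1},
    {"dp":[3,0,0],"twist":[0,0,0],"hand":-1},
    {"dp":[3,0,0],"twist":[0,0,0],"hand":-1}
  ],
  "force": 40
}}

```text
clock: 7.05
tool_pos: [0.6694, 0.1087, 0.0745]
eef_rot: [1.0, 0.016, 0.0, -0.0]
contact_force: [0.9, 0.6, 0.0]
opening: 0.178
finger_force: 40.0
```

Request:
{"method": "step_arm", "body": {
  "motion": [
    {"dp":[0,20,0],"twist":[0,0,0],"hand":-1},
    {"dp":[0,60,0],"twist":[0,0,0],"hand":-1},
    {"dp":[0,100,0],"twist":[0,0,0],"hand":-1},
    {"dp":[0,130,0],"twist":[0,0,0],"hand":-1},
    {"dp":[0,150,0],"twist":[0,0,0],"hand":-1}
  ]
}}

```text
clock: 7.68
tool_pos: [0.6736, -0.0392, 0.0745]
eef_rot: [1.0, 0.017, -0.001, -0.003]
contact_force: [-1.2, 9.3, 2.9]
opening: 0.179
finger_force: 40.0
```

```bash
python3 -c "
from h import *
st=r.get_state();print(w2r(np.array(st['tool_pos'])*1000))
go(671.4,108.5,76,RY)
"
```

```text
[ 26.51659082 -53.91929021]
t 7.67 tcp [673.6 -39.2  74.5] yaw 0.034 q7 -1.51 open 0.179 ff 40.0 F [-1.2  9.3  2.9] -> dp [   2.8 -147.7   -0.8] tw 0.0 tiltz [-0.001  0.005]
```

Request:
{"method": "step_arm", "body": {
  "motion": [
    {"dp":[0,25,0],"twist":[0,0,0],"hand":-1},
    {"dp":[0,50,0],"twist":[0,0,0],"hand":-1},
    {"dp":[0,59,0],"twist":[0,0,0],"hand":-1},
    {"dp":[0,59.5,0],"twist":[0,0,0],"hand":-1},
    {"dp":[0,59.5,0],"twist":[0,0,0],"hand":-1}
  ]
}}

```text
clock: 8.3
tool_pos: [0.6753, -0.0999, 0.0745]
eef_rot: [1.0, 0.017, -0.001, -0.001]
contact_force: [-3.3, 4.4, 5.1]
opening: 0.177
finger_force: 40.0
```

```bash
python3 -c "
from h import *
st=r.get_state();print(w2r(np.array(st['tool_pos'])*1000))
go(671.4,108.5,76,RY)
for n in('top','side'):
  s=snap(n,n+'1.png');w=cloud(s);np.savez(n+'1.npz',w=w,p=s['pixels']);z=w[...,2]*1000;q=w2r(w*1000)
  for lo,hi,a in((38,53,'block'),(5,25,'mark')):
    k=(z>lo)&(z<hi)&(q[...,1]<-60)&(q[...,1]>-150)
    k&=(q[...,0]<-53)&(q[...,0]>-66)&(abs(q[...,1]+92)<15) if a=='mark' else (q[...,0]>-48)&(q[...,0]<0)
    y=q[k][:,1];print(n,a,len(y),np.percentile(y,[0,5,50,95,100]).round(1))
"
```

```text
[  26.2242572  -114.66796575]
t 8.3 tcp [675.3 -99.9  74.5] yaw 0.033 q7 -1.43 open 0.177 ff 40.0 F [-3.3  4.4  5.1] -> dp [   3.  -208.5   -1.1] tw 0.0 tiltz [-0.002  0.002]Traceback (most recent call last):
  File "<string>", line 10, in <module>
    y=q[k][:,1];print(n,a,len(y),np.percentile(y,[0,5,50,95,100]).round(1))
                                 ~~~~~~~~~~~~~^^^^^^^^^^^^^^^^^^^
    return _quantile_unchecked(
        a, q, axis, out, overwrite_input, method, keepdims, weights)
    return _ureduce(a,
                    func=_quantile_ureduce_func,
    ...<5 lines>...
                    overwrite_input=overwrite_input,
                    method=method)
    r = func(a, **kwargs)
    result = _quantile(arr,
                       quantiles=q,
    ...<2 lines>...
                       out=out,
                       weights=wgt)
    slices_having_nans = np.isnan(arr[-1, ...])
                                  ~~~^^^^^^^^^
IndexError: index -1 is out of bounds for axis 0 with size 0
```

Request:
{"method": "step_arm", "body": {
  "motion": [
    {"dp":[0,0,0],"twist":[0,0,0],"hand":-0.1},
    {"dp":[0,0,0],"twist":[0,0,0],"hand":-0.1},
    {"dp":[0,0,-50],"twist":[0,0,0],"hand":-0.1},
    {"dp":[0,-60,-80],"twist":[0,0,0],"hand":-0.1},
    {"dp":[0,-120,-80],"twist":[0,0,0],"hand":-0.1}
  ]
}}

```text
clock: 8.98
tool_pos: [0.6746, 0.0156, 0.1573]
eef_rot: [1.0, 0.014, 0.003, 0.001]
contact_force: [0.5, 0.6, -0.2]
opening: 0.449
finger_force: 0.0
```

Request:
{"method": "step_arm", "body": {
  "motion": [
    {"dp":[0,-60,0],"twist":[0,0,0],"hand":-0.1},
    {"dp":[0,-60,0],"twist":[0,0,0],"hand":-0.1},
    {"dp":[0,-60,0],"twist":[0,0,0],"hand":-0.1}
  ]
}}

```text
clock: 9.35
tool_pos: [0.6705, 0.0757, 0.1543]
eef_rot: [1.0, 0.016, 0.0, 0.001]
contact_force: [0.3, -1.0, 0.3]
opening: 0.449
finger_force: 0.0
```

```bash
cat >> h.py <<'E'
def chk():
  for n in('top','side'):
    s=snap(n,n+'1.png');w=cloud(s);np.savez(n+'1.npz',w=w,p=s['pixels']);z=w[...,2]*1000;q=w2r(w*1000)
    for lo,hi,a in((38,53,'block'),(5,25,'mark'),(68,100,'hi')):
      k=(z>lo)&(z<hi)&(q[...,1]<-60)&(q[...,1]>-150)
      k&=(q[...,0]<-53)&(q[...,0]>-66)&(abs(q[...,1]+92)<15) if a=='mark' else (q[...,0]>-48)&(q[...,0]<0) if a=='block' else True
      if k.sum(): print(n,a,k.sum(),np.percentile(q[k],[0,5,50,95,100],axis=0).round(1).T.tolist())
      if a=='hi': rect(w,k,'hi')
E
python3 -c "
from h import *
st=r.get_state();print(w2r(np.array(st['tool_pos'])*1000))
chk()
"
```

```text
[27.21386742 61.06369367]
top block 160 [[-47.8, -44.8, -20.0, -1.9, -0.4], [-137.0, -135.1, -109.8, -94.3, -92.9]]
top mark 4 [[-64.6, -64.1, -60.8, -56.4, -55.8], [-92.5, -92.5, -92.0, -91.8, -91.8]]
top hi 93 [[-94.0, -92.5, 17.9, 38.7, 40.9], [-126.5, -123.6, -116.4, -107.8, -107.0]]
hi n 61 px 294.0 142.0 c [676.7 -99.3] size [26.8 15.2] ang 8.5 zmax 94.2 mean [675.1 -99.8]
hi n 32 px 293.0 181.0 c [ 561.9 -108.6] size [13.  13.3] ang 43.7 zmax 95.3 mean [ 561.1 -108.3]
side block 142 [[-47.8, -45.8, -25.3, -1.8, -0.5], [-129.5, -113.8, -95.8, -88.2, -87.0]]
side mark 18 [[-65.6, -65.4, -60.0, -55.6, -55.1], [-91.7, -90.4, -88.0, -84.9, -83.7]]
side hi 173 [[-91.7, -89.7, 20.2, 40.5, 44.5], [-122.3, -119.3, -109.8, -101.7, -99.6]]
hi n 111 px 192.0 150.0 c [679.4 -94.9] size [26.7 21.7] ang 7.5 zmax 92.6 mean [677.4 -92.8]
hi n 62 px 234.0 156.0 c [ 564.4 -103.7] size [15.3 13.9] ang 17.5 zmax 91.0 mean [ 564.3 -102.5]
```

Request:
{"method": "step_arm", "body": {
  "motion": [
    {"dp":[-115,181,0],"twist":[0,0,0],"hand":-0.1},
    {"dp":[-115,181,0],"twist":[0,0,0],"hand":-0.1},
    {"dp":[-115,181,0],"twist":[0,0,0],"hand":-0.1},
    {"dp":[-115,181,0],"twist":[0,0,0],"hand":-0.1},
    {"dp":[-115,181,30],"twist":[0,0,0],"hand":-0.1}
  ],
  "force": 20
}}

```text
clock: 10.07
tool_pos: [0.561, -0.1144, 0.1261]
eef_rot: [1.0, 0.012, 0.002, 0.002]
contact_force: [0.8, 0.8, -0.9]
opening: 0.446
finger_force: 0.0
```

```bash
python3 -c "
from h import *
go(*r2w(-87.4,-119.6),86,RY)
"
```

```text
t 10.07 tcp [ 561.  -114.4  126.1] yaw 0.024 q7 -1.42 open 0.446 ff 0.0 F [ 0.8  0.8 -0.9] -> dp [ 0.9 -5.9 40.1] tw -0.01 tiltz [ 0.004 -0.004]
```

Request:
{"method": "step_arm", "body": {
  "motion": [
    {"dp":[0,0,0],"twist":[0,0,0],"hand":-0.1},
    {"dp":[0,0,20],"twist":[0,0,0],"hand":-0.1},
    {"dp":[0,0,39],"twist":[0,0,0],"hand":-0.1},
    {"dp":[0,0,39],"twist":[0,0,0],"hand":-1},
    {"dp":[0,0,39],"twist":[0,0,0],"hand":-1}
  ]
}}

```text
clock: 10.7
tool_pos: [0.5616, -0.1078, 0.0858]
eef_rot: [1.0, 0.016, 0.0, 0.0]
contact_force: [0.3, 0.4, 0.1]
opening: 0.245
finger_force: 0.0
```

Request:
{"method": "step_arm", "body": {
  "motion": [
    {"dp":[0,0,0],"twist":[0,0,0],"hand":-1},
    {"dp":[0,0,0],"twist":[0,0,0],"hand":-1},
    {"dp":[0,0,0],"twist":[0,0,0],"hand":-1}
  ]
}}

```text
clock: 11.08
tool_pos: [0.5617, -0.1079, 0.0859]
eef_rot: [1.0, 0.016, 0.001, 0.0]
contact_force: [0.9, -1.1, 2.1]
opening: 0.174
finger_force: 20.0
```

```bash
python3 -c "
from h import *
st=r.get_state();print(w2r(np.array(st['tool_pos'])*1000)-[-30,-113.3])
go(*r2w(-87.4,-119.6),86,RY)
"
```

```text
[-57.58792762  -5.51724605]
t 11.07 tcp [ 561.7 -107.9   85.9] yaw 0.033 q7 -1.42 open 0.174 ff 20.0 F [ 0.9 -1.1  2.1] -> dp [ 0.2  0.8 -0.1] tw -0.0 tiltz [ 0.001 -0.   ]
```

Request:
{"method": "step_arm", "body": {
  "motion": [
    {"dp":[4.8,18,0],"twist":[0,0,0],"hand":-1},
    {"dp":[14.5,33,0],"twist":[0,0,0],"hand":-1},
    {"dp":[28.2,44.5,0],"twist":[0,0,0],"hand":-1},
    {"dp":[45,51.5,0],"twist":[0,0,0],"hand":-1},
    {"dp":[61,53.4,0],"twist":[0,0,0],"hand":-1}
  ]
}}

```text
clock: 11.7
tool_pos: [0.6236, -0.1614, 0.0859]
eef_rot: [1.0, 0.015, -0.001, 0.001]
contact_force: [-3.0, -0.9, 4.5]
opening: 0.173
finger_force: 20.0
```

Request:
{"method": "step_arm", "body": {
  "motion": [
    {"dp":[1,0,0],"twist":[0,0,0],"hand":-1},
    {"dp":[1,0,0],"twist":[0,0,0],"hand":-1}
  ]
}}

```text
clock: 11.95
tool_pos: [0.6234, -0.1613, 0.0858]
eef_rot: [1.0, 0.016, -0.002, 0.001]
contact_force: [-3.7, -2.2, 6.0]
opening: 0.175
finger_force: 20.0
```

```bash
python3 -c "
from h import *
st=r.get_state();print(w2r(np.array(st['tool_pos'])*1000)-[-30,-113.3])
go(*r2w(-87.4,-119.6),86,RY)
"
```

```text
[  2.31269968 -60.98901441]
t 11.95 tcp [ 623.4 -161.3   85.8] yaw 0.031 q7 -1.36 open 0.175 ff 20.0 F [-3.7 -2.2  6. ] -> dp [-59.8 -54.6  -0.1] tw -0.002 tiltz [-0.003 -0.002]
```

Request:
{"method": "step_arm", "body": {
  "motion": [
    {"dp":[0,0,0],"twist":[0,0,0],"hand":-0.3},
    {"dp":[0,0,0],"twist":[0,0,0],"hand":-0.3},
    {"dp":[0,0,-50],"twist":[0,0,0],"hand":-0.3},
    {"dp":[0,0,-94],"twist":[0,0,-0.18],"hand":0.6},
    {"dp":[0,0,-94],"twist":[0,0,-0.36],"hand":0.6}
  ]
}}

```text
clock: 12.58
tool_pos: [0.6277, -0.1593, 0.1833]
eef_rot: [0.98, 0.198, 0.004, 0.002]
contact_force: [-0.7, 0.1, -1.0]
opening: 0.555
finger_force: 0.0
```

Request:
{"method": "step_arm", "body": {
  "motion": [
    {"dp":[0,0,0],"twist":[0,0,-1.2],"hand":0.6},
    {"dp":[0,0,0],"twist":[0,0,-1.2],"hand":0.6},
    {"dp":[0,0,0],"twist":[0,0,-1.2],"hand":0.6},
    {"dp":[0,0,0],"twist":[0,0,-1.2],"hand":0.6},
    {"dp":[0,0,0],"twist":[0,0,-1.2],"hand":0.6}
  ]
}}

```text
clock: 13.2
tool_pos: [0.6251, -0.1588, 0.1792]
eef_rot: [0.785, 0.62, 0.0, -0.0]
contact_force: [0.8, 0.2, -0.1]
opening: 0.8
finger_force: 0.0
```

```bash
cat >> h.py <<'E'
def tins():
  s=snap('top','now.png');w=cloud(s);z=w[...,2]*1000;p=s['pixels'].astype(int)
  W=(w[...,0]>.28)&(w[...,1]<.26)&(w[...,1]>-.3)
  for nm,lo,hi,f in(('rim',40,60,lambda x:x<.575),('deckrim',52,75,lambda x:(x>.575)&(x<.72)),('bar',24,39,lambda x:x<.56)):
    m=(W&f(w[...,0])&(z>lo)&(z<hi))
    m=cv2.morphologyEx(m.astype(np.uint8),cv2.MORPH_CLOSE,np.ones((3,3)))>0 if nm!='bar' else m
    m&=(z>lo)&(z<hi)
    rect(w,m,nm,35 if nm!='deckrim' else 12)
E
python3 -c "
from h import *
chk();tins()
go(514.6,-74,150,RY+np.pi/2)
"
```

```text
top block 160 [[-47.8, -46.0, -26.3, -2.2, -0.1], [-137.2, -133.7, -109.7, -94.2, -92.7]]
top mark 5 [[-65.2, -64.8, -62.2, -56.2, -55.6], [-92.4, -92.3, -92.1, -85.5, -84.0]]
top hi 61 [[13.8, 15.6, 25.2, 39.6, 40.7], [-122.6, -121.5, -114.9, -107.4, -106.9]]
hi n 61 px 294.0 142.0 c [676.4 -99.1] size [26.2 15.2] ang 7.8 zmax 93.9 mean [674.9 -99.7]
side block 168 [[-47.9, -47.3, -28.8, -2.0, -0.2], [-146.7, -128.2, -98.7, -89.2, -85.9]]
side mark 17 [[-64.3, -64.3, -58.7, -54.2, -53.0], [-93.3, -92.2, -88.9, -87.2, -87.2]]
side hi 110 [[17.1, 18.1, 27.4, 41.1, 43.9], [-121.1, -116.5, -106.5, -102.5, -101.1]]
hi n 110 px 192.0 150.0 c [679.5 -96.1] size [26.9 19.8] ang 2.8 zmax 92.3 mean [677.2 -92.7]
rim n 84 px 278.0 198.0 c [514.9 -74. ] size [60.2 58.2] ang 6.5 zmax 53.6 mean [516.2 -72.5]
rim n 49 px 310.0 211.0 c [ 487.2 -176.9] size [30.2 41.3] ang 52.6 zmax 58.1 mean [ 486.2 -169.2]
rim n 114 px 212.0 217.0 c [435.9 108.4] size [57.  56.5] ang 85.0 zmax 56.3 mean [435.9 108.5]
rim n 78 px 246.0 254.0 c [ 3.432e+02 -3.000e-01] size [58.7 59.1] ang 6.1 zmax 54.3 mean [344.8  -0.6]
rim n 53 px 290.0 256.0 c [ 349.3 -126.2] size [38.1 61.6] ang 65.4 zmax 54.5 mean [ 352.9 -124.6]
deckrim n 255 px 185.0 145.0 c [639.1 213.9] size [100.9  21.2] ang 1.5 zmax 70.2 mean [637.5 212.8]
deckrim n 79 px 293.0 162.0 c [ 622.4 -108.2] size [35.2 23.3] ang 85.6 zmax 65.4 mean [ 622.4 -106.9]
bar n 47 px 230.0 195.0 c [511.4  64.4] size [14.1 26.9] ang 23.8 zmax 37.0 mean [511.   64.3]
bar n 47 px 186.0 202.0 c [474.4 191.3] size [13.9 27.1] ang 78.8 zmax 37.1 mean [473.7 191.1]
bar n 48 px 248.0 222.0 c [438.3   3.6] size [13.9 27.3] ang 84.9 zmax 36.1 mean [438.1   3.8]
bar n 48 px 172.0 230.0 c [390.5 217.5] size [15.  26.9] ang 45.5 zmax 37.2 mean [389.9 217.4]
t 13.35 tcp [ 625.  -158.9  179.1] yaw 1.327 q7 -0.39 open 0.8 ff 0.0 F [0.9 0.2 1. ] -> dp [  55.8 -127.6   29.2] tw -0.277 tiltz [-0.     0.001]
```

Request:
{"method": "step_arm", "body": {
  "motion": [
    {"dp":[56,-127.5,29],"twist":[0,0,-0.277],"hand":0.66},
    {"dp":[56,-127.5,29],"twist":[0,0,-0.277],"hand":0.66},
    {"dp":[56,-127.5,29],"twist":[0,0,-0.277],"hand":0.66},
    {"dp":[56,-127.5,29],"twist":[0,0,-0.277],"hand":0.66},
    {"dp":[56,-127.5,60],"twist":[0,0,-0.277],"hand":0.66}
  ],
  "force": 20
}}

```text
clock: 13.98
tool_pos: [0.518, -0.0752, 0.1209]
eef_rot: [0.695, 0.719, 0.002, 0.003]
contact_force: [0.6, 0.3, -0.2]
opening: 0.832
finger_force: 0.0
```

```bash
python3 -c "
from h import *
go(514.9,-74,45,RY+np.pi/2)
"
```

```text
t 13.97 tcp [518.  -75.2 120.9] yaw 1.604 q7 -0.45 open 0.832 ff 0.0 F [ 0.6  0.3 -0.2] -> dp [ 1.4 -3.6 75.8] tw -0.0 tiltz [ 0.007 -0.001]
```

Request:
{"method": "step_arm", "body": {
  "motion": [
    {"dp":[0,0,0],"twist":[0,0,0],"hand":0.66},
    {"dp":[0,0,30],"twist":[0,0,0],"hand":0.66},
    {"dp":[0,0,60],"twist":[0,0,0],"hand":0.66},
    {"dp":[0,0,74],"twist":[0,0,0],"hand":0.66},
    {"dp":[0,0,74],"twist":[0,0,0],"hand":0.66}
  ]
}}

```text
clock: 14.6
tool_pos: [0.5148, -0.0745, 0.0453]
eef_rot: [0.694, 0.72, -0.0, 0.0]
contact_force: [-0.7, -0.5, 0.5]
opening: 0.83
finger_force: 0.0
```

Request:
{"method": "step_arm", "body": {
  "motion": [
    {"dp":[0,0,0],"twist":[0,0,0],"hand":-1},
    {"dp":[0,0,0],"twist":[0,0,0],"hand":-1},
    {"dp":[0,0,0],"twist":[0,0,0],"hand":-1}
  ]
}}

```text
clock: 14.98
tool_pos: [0.5159, -0.0742, 0.0464]
eef_rot: [0.694, 0.72, 0.001, 0.001]
contact_force: [2.2, -0.5, 4.0]
opening: 0.704
finger_force: 20.0
```

```bash
python3 -c "
from h import *
go(*r2w(0,40),130,RY+np.pi/2)
"
```

```text
t 14.97 tcp [515.9 -74.2  46.4] yaw 1.607 q7 -0.52 open 0.704 ff 20.0 F [ 2.2 -0.5  4. ] -> dp [123.3 132.9 -83.2] tw 0.003 tiltz [0.003 0.   ]
```

Request:
{"method": "step_arm", "body": {
  "motion": [
    {"dp":[0,0,-20],"twist":[0,0,0],"hand":-1},
    {"dp":[0,0,-70],"twist":[0,0,0],"hand":-1},
    {"dp":[40,43,-70],"twist":[0,0,0],"hand":-1},
    {"dp":[82,88,-70],"twist":[0,0,0],"hand":-1},
    {"dp":[123,133,-70],"twist":[0,0,0],"hand":-1}
  ]
}}

```text
clock: 15.6
tool_pos: [0.6428, 0.0541, 0.115]
eef_rot: [0.694, 0.72, -0.001, -0.001]
contact_force: [1.1, -0.3, -4.0]
opening: 0.706
finger_force: 20.0
```

Request:
{"method": "step_arm", "body": {
  "motion": [
    {"dp":[0,0,0],"twist":[0,0,0],"hand":-1},
    {"dp":[0,0,0],"twist":[0,0,0],"hand":-1},
    {"dp":[0,0,30],"twist":[0,0,0],"hand":-1},
    {"dp":[0,0,50],"twist":[0,0,0],"hand":-1},
    {"dp":[0,0,54],"twist":[0,0,0],"hand":-1}
  ]
}}

```text
clock: 16.23
tool_pos: [0.6409, 0.0521, 0.0595]
eef_rot: [0.694, 0.72, -0.002, -0.001]
contact_force: [1.0, -0.1, -3.2]
opening: 0.71
finger_force: 20.0
```

```bash
python3 -c "
from h import *
go(*r2w(0,40),58,RY+np.pi/2)
"
```

```text
t 16.23 tcp [640.9  52.1  59.5] yaw 1.607 q7 -0.54 open 0.71 ff 20.0 F [ 1.  -0.1 -3.2] -> dp [1.6 3.1 1.5] tw 0.003 tiltz [-0.004 -0.002]
```

Request:
{"method": "step_arm", "body": {
  "motion": [
    {"dp":[0,0,1.3],"twist":[0,0,0],"hand":-1},
    {"dp":[0,0,1.3],"twist":[0,0,0],"hand":0.9},
    {"dp":[0,0,1.3],"twist":[0,0,0],"hand":0.9},
    {"dp":[0,0,-40],"twist":[0,0,0],"hand":0.95},
    {"dp":[0,0,-80],"twist":[0,0,0],"hand":0.95}
  ]
}}

```text
clock: 16.85
tool_pos: [0.6432, 0.0537, 0.143]
eef_rot: [0.694, 0.72, 0.0, 0.0]
contact_force: [0.7, -0.1, -0.3]
opening: 0.973
finger_force: 0.0
```

Request:
{"method": "step_arm", "body": {
  "motion": [
    {"dp":[-236,-173,0],"twist":[0,0,-0.88],"hand":0.95},
    {"dp":[-236,-173,0],"twist":[0,0,-0.88],"hand":0.95},
    {"dp":[-236,-173,0],"twist":[0,0,-0.88],"hand":0.95},
    {"dp":[-236,-173,0],"twist":[0,0,-0.88],"hand":0.95},
    {"dp":[-236,-173,0],"twist":[0,0,-0.88],"hand":0.95}
  ]
}}

```text
clock: 17.48
tool_pos: [0.477, -0.1918, 0.1421]
eef_rot: [0.32, 0.947, -0.001, 0.0]
contact_force: [-0.1, 0.8, 0.7]
opening: 0.979
finger_force: 0.0
```

```bash
python3 -c "
from h import *
tins()
go(477,-189.8,130,np.deg2rad(142.5))
"
```

```text
rim n 117 px 211.0 218.0 c [435.6 108.2] size [56.  57.1] ang 84.6 zmax 54.6 mean [435.7 109. ]
rim n 65 px 314.0 219.0 c [ 470.9 -184.8] size [63.1 25.4] ang 53.8 zmax 55.8 mean [ 465.8 -181.1]
rim n 79 px 246.0 254.0 c [343.3  -0.4] size [58.7 59.1] ang 7.6 zmax 53.7 mean [ 3.445e+02 -3.000e-01]
rim n 85 px 293.0 259.0 c [ 344.5 -135.7] size [61.2 59.5] ang 3.0 zmax 54.2 mean [ 345.9 -135.1]
deckrim n 254 px 185.0 145.0 c [639.7 213.3] size [102.4  21.8] ang 2.3 zmax 71.0 mean [637.4 212.8]
deckrim n 98 px 239.0 150.0 c [641.1  53.4] size [59.8 60. ] ang 79.7 zmax 64.8 mean [641.3  53.7]
deckrim n 14 px 292.0 148.0 c [666.1 -99.3] size [18.9  7. ] ang 62.7 zmax 72.3 mean [665.6 -99.7]
deckrim n 139 px 298.0 163.0 c [ 620.3 -127.3] size [73.6 25.7] ang 84.1 zmax 66.4 mean [ 622.1 -121.5]
bar n 48 px 231.0 195.0 c [510.9  64.3] size [14.3 26.6] ang 27.7 zmax 37.4 mean [510.4  63.9]
bar n 47 px 186.0 202.0 c [474.4 191.7] size [13.8 27.7] ang 76.6 zmax 37.7 mean [473.6 191.1]
bar n 46 px 248.0 222.0 c [438.5   3.9] size [14.  28.3] ang 83.9 zmax 38.4 mean [437.8   3.8]
bar n 52 px 172.0 230.0 c [389.6 217.2] size [14.2 26.5] ang 50.0 zmax 37.0 mean [389.6 217.2]
t 17.52 tcp [ 472.5 -197.8  141.2] yaw 2.486 q7 0.42 open 0.977 ff 0.0 F [-3.2 -3.9 -0.3] -> dp [ 1.3  9.2 11.1] tw -0.001 tiltz [-0.006 -0.007]
```

Request:
{"method": "step_arm", "body": {
  "motion": [
    {"dp":[0,0,0],"twist":[0,0,0],"hand":0.95},
    {"dp":[0,0,0],"twist":[0,0,0],"hand":0.95},
    {"dp":[0,0,20],"twist":[0,0,0],"hand":0.95},
    {"dp":[0,0,40],"twist":[0,0,0],"hand":0.95},
    {"dp":[0,0,40],"twist":[0,0,0],"hand":0.95}
  ]
}}

```text
clock: 18.15
tool_pos: [0.4791, -0.1868, 0.1008]
eef_rot: [0.32, 0.947, 0.0, -0.001]
contact_force: [-0.4, -0.3, 0.8]
opening: 0.974
finger_force: 0.0
```

```bash
python3 -c "
from h import *
go(477,-189.8,45,np.deg2rad(142.5))
"
```

```text
t 18.15 tcp [ 479.1 -186.8  100.8] yaw 2.49 q7 0.34 open 0.974 ff 0.0 F [-0.4 -0.3  0.8] -> dp [-0.2 -3.6 55.8] tw 0.003 tiltz [-0.001  0.001]
```

Request:
{"method": "step_arm", "body": {
  "motion": [
    {"dp":[0,-3,20],"twist":[0,0,0],"hand":0.95},
    {"dp":[0,-3,45],"twist":[0,0,0],"hand":0.95},
    {"dp":[0,-3,56],"twist":[0,0,0],"hand":0.95},
    {"dp":[0,-3,56],"twist":[0,0,0],"hand":-1},
    {"dp":[0,-3,56],"twist":[0,0,0],"hand":-1}
  ]
}}

```text
clock: 18.77
tool_pos: [0.4776, -0.1908, 0.0462]
eef_rot: [0.321, 0.947, 0.0, 0.001]
contact_force: [-0.8, 1.1, 0.5]
opening: 0.775
finger_force: 1.7
```

Request:
{"method": "step_arm", "body": {
  "motion": [
    {"dp":[0,0,0],"twist":[0,0,0],"hand":-1},
    {"dp":[0,0,0],"twist":[0,0,0],"hand":-1}
  ]
}}

```text
clock: 19.02
tool_pos: [0.4777, -0.1907, 0.0462]
eef_rot: [0.321, 0.947, 0.0, 0.001]
contact_force: [0.9, 2.3, 5.7]
opening: 0.723
finger_force: 20.0
```

```bash
python3 -c "
from h import *
go(*r2w(0,-35),120,RY+np.pi/2)
"
```

```text
t 19.02 tcp [ 477.7 -190.7   46.2] yaw 2.488 q7 0.23 open 0.723 ff 20.0 F [0.9 2.3 5.7] -> dp [-30.9 237.4 -73.4] tw 0.884 tiltz [0.002 0.   ]
```

Request:
{"method": "step_arm", "body": {
  "motion": [
    {"dp":[0,0,-30],"twist":[0,0,0],"hand":-1},
    {"dp":[0,0,-90],"twist":[0,0,0],"hand":-1},
    {"dp":[-7,55,-90],"twist":[0,0,0.18],"hand":-1},
    {"dp":[-14,110,-90],"twist":[0,0,0.36],"hand":-1},
    {"dp":[-21,160,-90],"twist":[0,0,0.54],"hand":-1}
  ]
}}

```text
clock: 19.65
tool_pos: [0.5915, -0.0761, 0.1354]
eef_rot: [0.565, 0.825, -0.0, -0.0]
contact_force: [0.4, -0.9, -2.7]
opening: 0.723
finger_force: 20.0
```

```bash
python3 -c "
from h import *
go(*r2w(0,-35),120,RY+np.pi/2)
"
```

```text
t 19.65 tcp [591.5 -76.1 135.4] yaw 1.941 q7 -0.11 open 0.723 ff 20.0 F [ 0.4 -0.9 -2.7] -> dp [31.3 71.1 15.4] tw 0.337 tiltz [-0.001 -0.   ]
```

Request:
{"method": "step_arm", "body": {
  "motion": [
    {"dp":[16,36,0],"twist":[0,0,0.18],"hand":-1},
    {"dp":[31,71,0],"twist":[0,0,0.337],"hand":-1},
    {"dp":[31,71,15],"twist":[0,0,0.337],"hand":-1},
    {"dp":[31,71,40],"twist":[0,0,0.337],"hand":-1},
    {"dp":[31,71,70],"twist":[0,0,0.337],"hand":-1}
  ]
}}

```text
clock: 20.27
tool_pos: [0.6444, -0.0235, 0.0642]
eef_rot: [0.693, 0.721, -0.001, -0.0]
contact_force: [0.4, 0.1, -2.1]
opening: 0.723
finger_force: 20.0
```

```bash
python3 -c "
from h import *
go(*r2w(0,-35),58.2,RY+np.pi/2)
"
```

```text
t 20.27 tcp [644.4 -23.5  64.2] yaw 1.61 q7 -0.43 open 0.723 ff 20.0 F [ 0.4  0.1 -2.1] -> dp [2.2 2.2 6. ] tw 0.006 tiltz [-0.002 -0.001]
```

Request:
{"method": "step_arm", "body": {
  "motion": [
    {"dp":[0,0,5],"twist":[0,0,0],"hand":-1},
    {"dp":[0,0,6],"twist":[0,0,0],"hand":-1},
    {"dp":[0,0,6],"twist":[0,0,0],"hand":0.9},
    {"dp":[0,0,6],"twist":[0,0,0],"hand":0.9},
    {"dp":[0,0,-35],"twist":[0,0,0],"hand":0.95}
  ]
}}

```text
clock: 20.9
tool_pos: [0.6435, -0.0222, 0.0986]
eef_rot: [0.693, 0.721, -0.002, -0.002]
contact_force: [0.8, -0.1, 0.7]
opening: 0.971
finger_force: 0.0
```

Request:
{"method": "step_arm", "body": {
  "motion": [
    {"dp":[0,0,-45],"twist":[0,0,0],"hand":0.95},
    {"dp":[139,-204,-45],"twist":[0,0,0.13],"hand":0.95},
    {"dp":[139,-204,-45],"twist":[0,0,0.13],"hand":0.95},
    {"dp":[139,-204,-45],"twist":[0,0,0.13],"hand":0.95},
    {"dp":[139,-204,-45],"twist":[0,0,0.13],"hand":0.95}
  ]
}}

```text
clock: 21.52
tool_pos: [0.435, 0.1102, 0.1462]
eef_rot: [0.738, 0.674, 0.001, -0.0]
contact_force: [1.1, 1.4, -0.5]
opening: 0.973
finger_force: 0.0
```

```bash
python3 -c "
from h import *
go(435.6,108.2,130,1.48)
tins()
"
```

```text
t 21.52 tcp [435.  110.2 146.2] yaw 1.48 q7 -0.93 open 0.973 ff 0.0 F [ 1.1  1.4 -0.5] -> dp [-2.   0.8 16.2] tw 0.0 tiltz [0.002 0.002]
rim n 50 px 250.0 255.0 c [341.9 -10.2] size [39.7 60. ] ang 85.6 zmax 52.8 mean [343.9 -13.6]
rim n 85 px 294.0 260.0 c [ 344.3 -135.9] size [59.6 61. ] ang 68.8 zmax 52.5 mean [ 344.4 -135.8]
deckrim n 256 px 185.0 145.0 c [638.8 213.8] size [101.8  21.7] ang 1.8 zmax 71.1 mean [637.5 212.8]
deckrim n 100 px 239.0 150.0 c [640.9  53.5] size [60.6 60. ] ang 28.5 zmax 65.5 mean [641.5  53.6]
deckrim n 103 px 266.0 152.0 c [643.  -23.6] size [64.7 40. ] ang 2.0 zmax 69.2 mean [644.4 -24.2]
deckrim n 14 px 292.0 148.0 c [666.4 -98.3] size [16.9  6. ] ang 59.5 zmax 75.0 mean [665.7 -99. ]
deckrim n 139 px 299.0 163.0 c [ 625.8 -127.3] size [25.5 73.6] ang 7.2 zmax 66.8 mean [ 622.2 -122.3]
bar n 50 px 248.0 222.0 c [438.1   3.8] size [13.9 28.5] ang 84.2 zmax 38.0 mean [437.8   3.7]
```

Both placed tins stand well. Now the square tin.

Request:
{"method": "step_arm", "body": {
  "motion": [
    {"dp":[0,0,0],"twist":[0,0,0],"hand":0.95},
    {"dp":[0,0,40],"twist":[0,0,0],"hand":0.95},
    {"dp":[0,0,80],"twist":[0,0,0],"hand":0.95},
    {"dp":[0,0,101],"twist":[0,0,0],"hand":0.95},
    {"dp":[0,0,101],"twist":[0,0,0],"hand":0.95}
  ]
}}

```text
clock: 22.2
tool_pos: [0.4394, 0.1083, 0.0439]
eef_rot: [0.739, 0.674, -0.001, 0.0]
contact_force: [0.5, -0.7, -0.4]
opening: 0.976
finger_force: 0.0
```

Request:
{"method": "step_arm", "body": {
  "motion": [
    {"dp":[0,0,0],"twist":[0,0,0],"hand":-1},
    {"dp":[0,0,0],"twist":[0,0,0],"hand":-1},
    {"dp":[0,0,0],"twist":[0,0,0],"hand":-1},
    {"dp":[0,0,0],"twist":[0,0,0],"hand":-1}
  ]
}}

```text
clock: 22.7
tool_pos: [0.4377, 0.1091, 0.0456]
eef_rot: [0.739, 0.674, -0.001, -0.0]
contact_force: [-0.2, 0.2, 1.9]
opening: 0.635
finger_force: 20.0
```

```bash
python3 -c "
from h import *
go(*r2w(0,118),120,RY+np.pi/2)
"
```

```text
t 22.7 tcp [437.7 109.1  45.6] yaw 1.48 q7 -1.51 open 0.635 ff 20.0 F [-0.2  0.2  1.9] -> dp [ 41.  200.7 -74.6] tw -0.124 tiltz [-0.001 -0.   ]
```

Request:
{"method": "step_arm", "body": {
  "motion": [
    {"dp":[0,0,-30],"twist":[0,0,0],"hand":-1},
    {"dp":[0,0,-85],"twist":[0,0,0],"hand":-1},
    {"dp":[12,58,-85],"twist":[0,0,-0.04],"hand":-1},
    {"dp":[24,116,-85],"twist":[0,0,-0.08],"hand":-1},
    {"dp":[34,168,-85],"twist":[0,0,-0.124],"hand":-1}
  ]
}}

```text
clock: 23.32
tool_pos: [0.6093, 0.127, 0.1298]
eef_rot: [0.695, 0.719, -0.001, -0.001]
contact_force: [1.0, -0.0, -4.3]
opening: 0.632
finger_force: 20.0
```

Request:
{"method": "step_arm", "body": {
  "motion": [
    {"dp":[3,33.5,0],"twist":[0,0,0],"hand":-1},
    {"dp":[3,33.5,0],"twist":[0,0,0],"hand":-1},
    {"dp":[3,33.5,25],"twist":[0,0,0],"hand":-1},
    {"dp":[3,33.5,50],"twist":[0,0,0],"hand":-1},
    {"dp":[3,33.5,65],"twist":[0,0,0],"hand":-1}
  ]
}}

```text
clock: 23.95
tool_pos: [0.6389, 0.1313, 0.063]
eef_rot: [0.695, 0.719, -0.003, -0.001]
contact_force: [-0.3, -0.5, -3.8]
opening: 0.632
finger_force: 20.0
```

```bash
python3 -c "
from h import *
go(*r2w(0,118),57.6,RY+np.pi/2)
"
```

```text
t 23.95 tcp [638.9 131.3  63. ] yaw 1.606 q7 -0.89 open 0.632 ff 20.0 F [-0.3 -0.5 -3.8] -> dp [0.4 2.6 5.4] tw 0.002 tiltz [-0.006 -0.002]
```

Request:
{"method": "step_arm", "body": {
  "motion": [
    {"dp":[0,0,4.5],"twist":[0,0,0],"hand":-1},
    {"dp":[0,0,5.5],"twist":[0,0,0],"hand":-1},
    {"dp":[0,0,5.5],"twist":[0,0,0],"hand":0.8},
    {"dp":[0,0,5.5],"twist":[0,0,0],"hand":0.8},
    {"dp":[0,0,-40],"twist":[0,0,0],"hand":0.8}
  ]
}}

```text
clock: 24.58
tool_pos: [0.6395, 0.131, 0.1031]
eef_rot: [0.695, 0.719, -0.004, -0.002]
contact_force: [0.3, 0.2, 0.0]
opening: 0.896
finger_force: 0.0
```

Request:
{"method": "step_arm", "body": {
  "motion": [
    {"dp":[0,0,-45],"twist":[0,0,-0.18],"hand":0.5},
    {"dp":[66,-164,-45],"twist":[0,0,-1.31],"hand":-0.3},
    {"dp":[66,-164,-45],"twist":[0,0,-1.31],"hand":-0.3},
    {"dp":[66,-164,-45],"twist":[0,0,-1.31],"hand":-0.3},
    {"dp":[66,-164,-45],"twist":[0,0,-1.31],"hand":-0.3}
  ]
}}

```text
clock: 25.2
tool_pos: [0.4717, 0.1946, 0.1517]
eef_rot: [0.292, 0.956, -0.0, -0.001]
contact_force: [1.2, 0.9, 0.4]
opening: 0.36
finger_force: 0.0
```

```bash
python3 -c "
from h import *
go(474.4,191.5,100,np.deg2rad(167.5))
tins()
"
```

```text
t 25.2 tcp [471.7 194.6 151.7] yaw 2.549 q7 -0.45 open 0.36 ff 0.0 F [1.2 0.9 0.4] -> dp [-4.1 -1.  51.7] tw -0.375 tiltz [-0.002 -0.   ]
rim n 84 px 294.0 260.0 c [ 344.4 -135.9] size [59.5 60.2] ang 72.5 zmax 54.1 mean [ 345.  -136.1]
deckrim n 104 px 186.0 135.0 c [668.5 214.5] size [44.7 20.7] ang 1.6 zmax 71.7 mean [667.4 213.9]
bar n 53 px 172.0 230.0 c [389.8 217.1] size [14.2 27.2] ang 45.8 zmax 38.1 mean [389.6 217. ]
```

Request:
{"method": "step_arm", "body": {
  "motion": [
    {"dp":[0,0,0],"twist":[0,0,-0.18],"hand":-0.3},
    {"dp":[0,0,0],"twist":[0,0,-0.36],"hand":-0.3},
    {"dp":[0,0,25],"twist":[0,0,-0.375],"hand":-0.3},
    {"dp":[0,0,50],"twist":[0,0,-0.375],"hand":-0.3},
    {"dp":[0,0,50],"twist":[0,0,-0.375],"hand":-0.3}
  ]
}}

```text
clock: 25.88
tool_pos: [0.4752, 0.1917, 0.0994]
eef_rot: [0.117, 0.993, -0.001, -0.002]
contact_force: [-0.5, -0.5, 0.3]
opening: 0.35
finger_force: 0.0
```

```bash
python3 -c "
from h import *
go(474.4,191.5,35,np.deg2rad(167.5))
"
```

```text
t 25.88 tcp [475.2 191.7  99.4] yaw 2.906 q7 -0.22 open 0.35 ff 0.0 F [-0.5 -0.5  0.3] -> dp [ 0.5 -0.2 64.4] tw -0.017 tiltz [-0.003 -0.002]
```

Request:
{"method": "step_arm", "body": {
  "motion": [
    {"dp":[0,0,35],"twist":[0,0,0],"hand":-0.3},
    {"dp":[0,0,60],"twist":[0,0,0],"hand":-0.3},
    {"dp":[0,0,66],"twist":[0,0,0],"hand":-0.3},
    {"dp":[0,0,66],"twist":[0,0,0],"hand":-1},
    {"dp":[0,0,66],"twist":[0,0,0],"hand":-1}
  ],
  "force": 25
}}

```text
clock: 26.5
tool_pos: [0.4756, 0.193, 0.0354]
eef_rot: [0.116, 0.993, 0.0, -0.0]
contact_force: [-0.9, -0.3, 2.1]
opening: 0.155
finger_force: 25.0
```

Request:
{"method": "step_arm", "body": {
  "motion": [
    {"dp":[0,0,0],"twist":[0,0,0],"hand":-1},
    {"dp":[0,0,0],"twist":[0,0,0],"hand":-1}
  ]
}}

```text
clock: 26.75
tool_pos: [0.4756, 0.193, 0.0354]
eef_rot: [0.116, 0.993, 0.0, -0.0]
contact_force: [1.6, 0.1, 7.4]
opening: 0.158
finger_force: 25.0
```

```bash
python3 -c "
from h import *
go(*r2w(0,118),150,RY+np.pi)
"
```

```text
t 26.75 tcp [475.6 193.   35.4] yaw 2.909 q7 -0.35 open 0.158 ff 25.0 F [1.6 0.1 7.4] -> dp [-175.4  -21.4 -114.6] tw -0.266 tiltz [-0.  0.]
```

Request:
{"method": "step_arm", "body": {
  "motion": [
    {"dp":[0,0,-40],"twist":[0,0,0],"hand":-1},
    {"dp":[0,0,-100],"twist":[0,0,-0.1],"hand":-1},
    {"dp":[0,100,-120],"twist":[0,0,-0.266],"hand":-1},
    {"dp":[0,100,-120],"twist":[0,0,-0.266],"hand":-1},
    {"dp":[0,100,-120],"twist":[0,0,-0.266],"hand":-1}
  ]
}}

```text
clock: 27.38
tool_pos: [0.4981, 0.2939, 0.1556]
eef_rot: [-0.018, 1.0, 0.002, -0.0]
contact_force: [-0.4, -0.9, -0.7]
opening: 0.154
finger_force: 25.0
```

```bash
python3 -c "
from h import *
go(640.2,130.1,130,RY+np.pi)
tins()
"
```

```text
t 27.38 tcp [498.1 293.9 155.6] yaw -3.105 q7 0.12 open 0.154 ff 25.0 F [-0.4 -0.9 -0.7] -> dp [-136.  -168.9   24.8] tw 0.003 tiltz [-0.     0.004]
rim n 87 px 294.0 259.0 c [ 344.4 -136.2] size [59.9 60.1] ang 69.4 zmax 53.9 mean [ 346.1 -136.3]
deckrim n 68 px 282.0 148.0 c [659.2 -68.5] size [65.9 27.3] ang 6.3 zmax 69.0 mean [660.2 -70.8]
deckrim n 14 px 293.0 148.0 c [ 664.3 -101.4] size [ 1.8 13.4] ang 6.7 zmax 73.5 mean [ 664.5 -101. ]
deckrim n 136 px 299.0 163.0 c [ 626.8 -128.5] size [26.8 75.5] ang 6.2 zmax 65.1 mean [ 622.2 -122.5]
bar n 52 px 172.0 230.0 c [390.3 217.9] size [14.6 26.5] ang 49.6 zmax 36.9 mean [390.  217.1]
```

```bash
python3 -c "
from h import *
s=r.snapshot('side')
a=cv2.imread('pics/now.png')[100:260,130:340];b=cv2.cvtColor(s['pixels'],cv2.COLOR_RGB2BGR)[80:280,110:320]
a=cv2.resize(a,(395,300));b=cv2.resize(b,(395,376));c=np.zeros((376,800,3),np.uint8);c[:300,:395]=a;c[:,400:795]=b;cv2.imwrite('pics/v5.png',c)"
```

```text
(no output)
```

View pics/v5.png

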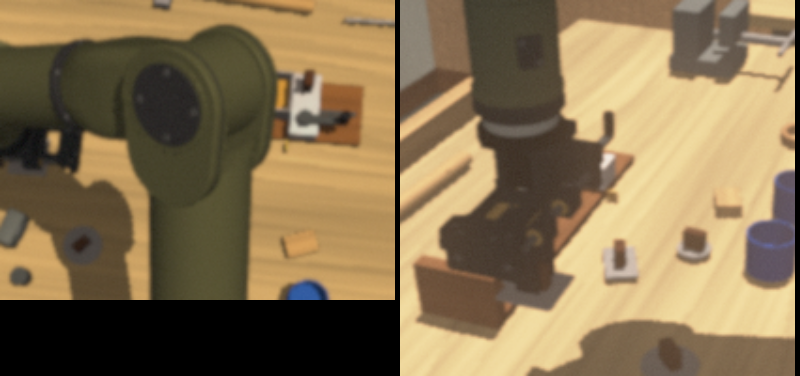

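Request:
{"method": "step_arm", "body": {
  "motion": [
    {"dp":[-136,-169,0],"twist":[0,0,0],"hand":-1},
    {"dp":[-136,-169,0],"twist":[0,0,0],"hand":-1},
    {"dp":[-136,-169,0],"twist":[0,0,0],"hand":-1},
    {"dp":[-136,-169,0],"twist":[0,0,0],"hand":-1},
    {"dp":[-136,-169,24],"twist":[0,0,0],"hand":-1}
  ]
}}

```text
clock: 28.1
tool_pos: [0.6417, 0.121, 0.1296]
eef_rot: [-0.013, 1.0, -0.001, 0.0]
contact_force: [0.1, 0.6, -0.9]
opening: 0.158
finger_force: 25.0
```

Request:
{"method": "step_arm", "body": {
  "motion": [
    {"dp":[0,0,0],"twist":[0,0,0],"hand":-1},
    {"dp":[0,0,0],"twist":[0,0,0],"hand":-1},
    {"dp":[0,0,15],"twist":[0,0,0],"hand":-1},
    {"dp":[0,0,15],"twist":[0,0,0],"hand":-1}
  ]
}}

```text
clock: 28.6
tool_pos: [0.6388, 0.1255, 0.1135]
eef_rot: [-0.018, 1.0, -0.001, -0.002]
contact_force: [0.1, -0.2, -0.4]
opening: 0.156
finger_force: 25.0
```

```bash
python3 -c "
from h import *
go(640.2,130.1,92,RY+np.pi)
"
```

```text
t 28.6 tcp [638.8 125.5 113.5] yaw -3.107 q7 0.56 open 0.156 ff 25.0 F [ 0.1 -0.2 -0.4] -> dp [-1.7  4.6 21.5] tw 0.002 tiltz [-0.004 -0.002]
```

Request:
{"method": "step_arm", "body": {
  "motion": [
    {"dp":[-1.4,4.6,0],"twist":[0,0,0],"hand":-1},
    {"dp":[-1.4,4.6,0],"twist":[0,0,0],"hand":-1},
    {"dp":[-1.4,4.6,6],"twist":[0,0,0],"hand":-1},
    {"dp":[-1.4,4.6,10],"twist":[0,0,0],"hand":-1},
    {"dp":[-1.4,4.6,10],"twist":[0,0,0],"hand":-1}
  ]
}}

```text
clock: 29.22
tool_pos: [0.6407, 0.1298, 0.1042]
eef_rot: [-0.017, 1.0, -0.001, -0.002]
contact_force: [-0.5, 0.2, -0.6]
opening: 0.154
finger_force: 25.0
```

```bash
python3 -c "
from h import *
go(640.2,130.1,92,RY+np.pi)
"
```

```text
t 29.23 tcp [640.7 129.8 104.2] yaw -3.108 q7 0.55 open 0.154 ff 25.0 F [-0.5  0.2 -0.6] -> dp [ 0.4  0.3 12.2] tw 0.0 tiltz [-0.003 -0.001]
```

Request:
{"method": "step_arm", "body": {
  "motion": [
    {"dp":[0,0,4],"twist":[0,0,0],"hand":-1},
    {"dp":[0,0,7],"twist":[0,0,0],"hand":-1},
    {"dp":[0,0,10],"twist":[0,0,0],"hand":-1},
    {"dp":[0,0,12],"twist":[0,0,0],"hand":-1}
  ]
}}

```text
clock: 29.72
tool_pos: [0.6409, 0.1302, 0.0926]
eef_rot: [-0.017, 1.0, -0.0, -0.001]
contact_force: [0.8, -0.5, -1.0]
opening: 0.158
finger_force: 25.0
```

```bash
python3 -c "
from h import *
go(640.2,130.1,92,RY+np.pi)
"
```

```text
t 29.73 tcp [640.9 130.2  92.6] yaw -3.108 q7 0.54 open 0.158 ff 25.0 F [ 0.8 -0.5 -1. ] -> dp [ 0.7 -0.1  0.6] tw 0.001 tiltz [-0.002 -0.001]
```

Request:
{"method": "step_arm", "body": {
  "motion": [
    {"dp":[0,0,1.5],"twist":[0,0,0],"hand":-1},
    {"dp":[0,0,2.5],"twist":[0,0,0],"hand":-1},
    {"dp":[0,0,2.5],"twist":[0,0,0],"hand":-1}
  ]
}}

```text
clock: 30.1
tool_pos: [0.6409, 0.1302, 0.0924]
eef_rot: [-0.017, 1.0, -0.001, -0.001]
contact_force: [-3.2, -2.5, 11.6]
opening: 0.156
finger_force: 25.0
```

```bash
python3 -c "
from h import *
go(390,217.2,120,np.deg2rad(137))
"
```

```text
t 30.1 tcp [640.9 130.2  92.4] yaw -3.108 q7 0.53 open 0.156 ff 25.0 F [-3.2 -2.5 11.6] -> dp [247.9  95.3 -27.3] tw 0.784 tiltz [-0.001 -0.001]
```

Request:
{"method": "step_arm", "body": {
  "motion": [
    {"dp":[0,0,-2],"twist":[0,0,0],"hand":-0.3},
    {"dp":[0,0,-2],"twist":[0,0,0],"hand":-0.3},
    {"dp":[0,0,-30],"twist":[0,0,0],"hand":-0.3},
    {"dp":[0,0,-60],"twist":[0,0,0],"hand":-0.3}
  ]
}}

```text
clock: 30.6
tool_pos: [0.6411, 0.1306, 0.1522]
eef_rot: [-0.017, 1.0, 0.0, -0.001]
contact_force: [0.2, 0.1, -0.2]
opening: 0.346
finger_force: 0.0
```

Request:
{"method": "step_arm", "body": {
  "motion": [
    {"dp":[248,95,0],"twist":[0,0,0.775],"hand":-0.3},
    {"dp":[248,95,0],"twist":[0,0,0.775],"hand":-0.3},
    {"dp":[248,95,0],"twist":[0,0,0.775],"hand":-0.3},
    {"dp":[248,95,0],"twist":[0,0,0.775],"hand":-0.3},
    {"dp":[248,95,0],"twist":[0,0,0.775],"hand":-0.3}
  ]
}}

```text
clock: 31.22
tool_pos: [0.3964, 0.2167, 0.1523]
eef_rot: [0.355, 0.935, 0.001, 0.0]
contact_force: [-0.0, 1.4, -0.8]
opening: 0.353
finger_force: 0.0
```

Request:
{"method": "step_arm", "body": {
  "motion": [
    {"dp":[0,0,0],"twist":[0,0,0],"hand":-0.3},
    {"dp":[0,0,25],"twist":[0,0,0],"hand":-0.3},
    {"dp":[0,0,50],"twist":[0,0,0],"hand":-0.3},
    {"dp":[0,0,50],"twist":[0,0,0],"hand":-0.3}
  ]
}}

```text
clock: 31.72
tool_pos: [0.3981, 0.215, 0.1003]
eef_rot: [0.353, 0.936, -0.001, -0.0]
contact_force: [-0.4, 0.3, 0.2]
opening: 0.351
finger_force: 0.0
```

```bash
python3 -c "
from h import *
go(390,217.3,35,np.deg2rad(137.5))
"
```

```text
t 31.73 tcp [398.1 215.  100.3] yaw 2.421 q7 -0.95 open 0.351 ff 0.0 F [-0.4  0.3  0.2] -> dp [ 7.6 -3.5 65.3] tw 0.021 tiltz [-0.001 -0.002]
```

Request:
{"method": "step_arm", "body": {
  "motion": [
    {"dp":[7.6,-3.5,20],"twist":[0,0,0.02],"hand":-0.3},
    {"dp":[7.6,-3.5,45],"twist":[0,0,0.02],"hand":-0.3},
    {"dp":[7.6,-3.5,65],"twist":[0,0,0.02],"hand":-0.3},
    {"dp":[7.6,-3.5,65],"twist":[0,0,0.02],"hand":-0.3},
    {"dp":[7.6,-3.5,65],"twist":[0,0,0.02],"hand":-1}
  ]
}}

```text
clock: 32.35
tool_pos: [0.3901, 0.218, 0.0367]
eef_rot: [0.362, 0.932, 0.0, 0.0]
contact_force: [-0.7, -0.4, 0.6]
opening: 0.26
finger_force: 0.0
```

Request:
{"method": "step_arm", "body": {
  "motion": [
    {"dp":[0,0,0],"twist":[0,0,0],"hand":-1},
    {"dp":[0,0,0],"twist":[0,0,0],"hand":-1},
    {"dp":[0,0,0],"twist":[0,0,0],"hand":-1}
  ]
}}

```text
clock: 32.72
tool_pos: [0.39, 0.218, 0.0367]
eef_rot: [0.362, 0.932, 0.0, 0.001]
contact_force: [0.7, -0.2, 7.0]
opening: 0.155
finger_force: 25.0
```

```bash
python3 -c "
from h import *
go(641,53.5,140,np.deg2rad(137.5))
"
```

```text
t 32.73 tcp [390.  218.   36.7] yaw 2.401 q7 -1.29 open 0.155 ff 25.0 F [ 0.7 -0.2  7. ] -> dp [-296.3   48.2 -103. ] tw 0.001 tiltz [0.001 0.   ]
```

Request:
{"method": "step_arm", "body": {
  "motion": [
    {"dp":[0,0,-40],"twist":[0,0,0],"hand":-1},
    {"dp":[0,0,-100],"twist":[0,0,0],"hand":-1},
    {"dp":[-55,9,-105],"twist":[0,0,0],"hand":-1},
    {"dp":[-110,18,-105],"twist":[0,0,0],"hand":-1},
    {"dp":[-165,27,-105],"twist":[0,0,0],"hand":-1}
  ]
}}

```text
clock: 33.35
tool_pos: [0.5305, 0.1248, 0.1414]
eef_rot: [0.362, 0.932, -0.0, -0.0]
contact_force: [0.5, 1.8, -1.1]
opening: 0.162
finger_force: 25.0
```

Request:
{"method": "step_arm", "body": {
  "motion": [
    {"dp":[-55,9,0],"twist":[0,0,0],"hand":-1},
    {"dp":[-100,16,0],"twist":[0,0,0],"hand":-1},
    {"dp":[-131,21,0],"twist":[0,0,0],"hand":-1},
    {"dp":[-131,21,0],"twist":[0,0,0],"hand":-1},
    {"dp":[-131,21,0],"twist":[0,0,0],"hand":-1}
  ]
}}

```text
clock: 33.98
tool_pos: [0.6389, 0.054, 0.1406]
eef_rot: [0.361, 0.932, -0.0, -0.001]
contact_force: [-0.2, -0.2, -0.8]
opening: 0.158
finger_force: 25.0
```

```bash
python3 -c "
from h import *
go(641,53.3,91.7,np.deg2rad(137.5))
s=snap('side','s6.png');w=cloud(s);z=w[...,2]*1000;rect(w,(z>52)&(z<75)&(w[...,0]>.58)&(w[...,0]<.7)&(w[...,1]<.19)&(w[...,1]>-.08),'s',15)
a=cv2.imread('pics/s6.png')[80:280,110:320];cv2.imwrite('pics/s6c.png',cv2.resize(a,(630,600)))
"
```

```text
t 33.98 tcp [638.9  54.  140.6] yaw 2.402 q7 0.0 open 0.158 ff 25.0 F [-0.2 -0.2 -0.8] -> dp [-2.1  1.  48.9] tw 0.002 tiltz [-0.002 -0.   ]
s n 196 px 196.0 165.0 c [656.7 -56.3] size [57.3 46.9] ang 1.3 zmax 66.9 mean [648.9 -58.6]
s n 696 px 165.0 200.0 c [641.   94.4] size [ 61.2 141. ] ang 2.0 zmax 68.9 mean [637.  116.9]
```

View pics/s6c.png

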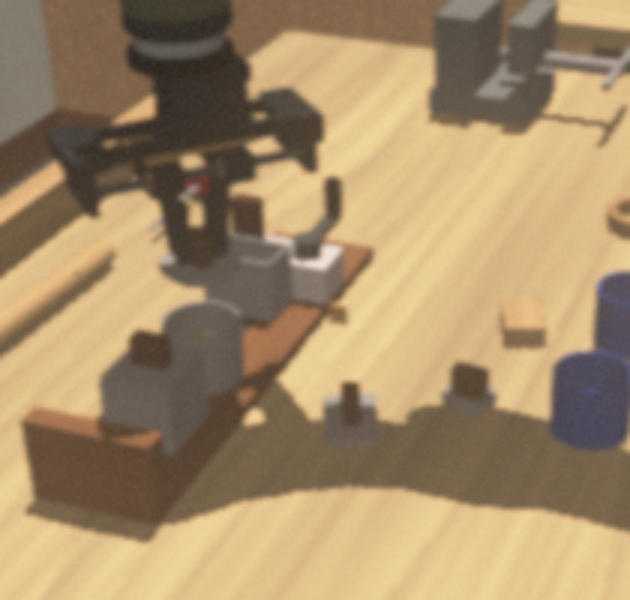

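Request:
{"method": "step_arm", "body": {
  "motion": [
    {"dp":[-2,1,0],"twist":[0,0,0],"hand":-1},
    {"dp":[-2,1,20],"twist":[0,0,0],"hand":-1},
    {"dp":[-2,1,35],"twist":[0,0,0],"hand":-1},
    {"dp":[-2,1,35],"twist":[0,0,0],"hand":-1}
  ]
}}

```text
clock: 34.52
tool_pos: [0.6407, 0.0521, 0.1032]
eef_rot: [0.362, 0.932, -0.002, -0.002]
contact_force: [0.0, -0.5, -0.6]
opening: 0.155
finger_force: 25.0
```

```bash
python3 -c "
from h import *
go(641,53.3,91.7,np.deg2rad(137.5))
"
```

```text
t 34.52 tcp [640.7  52.1 103.2] yaw 2.401 q7 -0.02 open 0.155 ff 25.0 F [ 0.  -0.5 -0.6] -> dp [ 0.6  1.1 11.5] tw 0.001 tiltz [-0.005 -0.002]
```

Request:
{"method": "step_arm", "body": {
  "motion": [
    {"dp":[0.5,0.8,3],"twist":[0,0,0],"hand":-1},
    {"dp":[0.5,0.8,6],"twist":[0,0,0],"hand":-1},
    {"dp":[0.5,0.8,9],"twist":[0,0,0],"hand":-1},
    {"dp":[0.5,0.8,12],"twist":[0,0,0],"hand":-1},
    {"dp":[0.5,0.8,14],"twist":[0,0,0],"hand":-1}
  ]
}}

```text
clock: 35.15
tool_pos: [0.6424, 0.0536, 0.0918]
eef_rot: [0.362, 0.932, -0.0, -0.0]
contact_force: [-2.9, -1.9, 11.9]
opening: 0.154
finger_force: 25.0
```

```bash
python3 -c "
from h import *
go(511,64.3,140,np.deg2rad(117))
"
```

```text
t 35.15 tcp [642.4  53.6  91.8] yaw 2.4 q7 -0.04 open 0.154 ff 25.0 F [-2.9 -1.9 11.9] -> dp [104.2 -80.8 -48.1] tw 0.358 tiltz [-0.001 -0.001]
```

Request:
{"method": "step_arm", "body": {
  "motion": [
    {"dp":[0,0,-2],"twist":[0,0,0],"hand":-0.3},
    {"dp":[0,0,-2],"twist":[0,0,0],"hand":-0.3},
    {"dp":[0,0,-30],"twist":[0,0,0],"hand":-0.3},
    {"dp":[0,0,-50],"twist":[0,0,0],"hand":-0.3}
  ]
}}

```text
clock: 35.65
tool_pos: [0.6427, 0.0537, 0.1426]
eef_rot: [0.362, 0.932, -0.0, -0.0]
contact_force: [-0.2, 0.3, 1.1]
opening: 0.352
finger_force: 0.0
```

Request:
{"method": "step_arm", "body": {
  "motion": [
    {"dp":[104,-81,0],"twist":[0,0,0.365],"hand":-0.3},
    {"dp":[104,-81,0],"twist":[0,0,0.365],"hand":-0.3},
    {"dp":[104,-81,0],"twist":[0,0,0.365],"hand":-0.3},
    {"dp":[104,-81,20],"twist":[0,0,0.365],"hand":-0.3},
    {"dp":[104,-81,40],"twist":[0,0,0.365],"hand":-0.3}
  ]
}}

```text
clock: 36.28
tool_pos: [0.5126, 0.0641, 0.1018]
eef_rot: [0.525, 0.851, 0.0, 0.001]
contact_force: [0.1, 0.6, 0.8]
opening: 0.344
finger_force: 0.0
```

```bash
python3 -c "
from h import *
tins()
go(511,64.3,35,np.deg2rad(116.5))
"
```

```text
rim n 47 px 240.0 252.0 c [344.3  12. ] size [37.1 60.7] ang 82.0 zmax 54.2 mean [348.   14.5]
deckrim n 257 px 185.0 145.0 c [638.9 213.6] size [102.3  20.6] ang 1.8 zmax 70.6 mean [637.4 212.8]
deckrim n 104 px 207.0 145.0 c [641.  152.1] size [24.4 60.2] ang 74.3 zmax 70.8 mean [643.9 149.7]
bar n 45 px 248.0 222.0 c [438.2   3.9] size [13.6 27.6] ang 86.0 zmax 36.6 mean [437.1   4.2]
t 36.33 tcp [511.4  63.7  99.6] yaw 2.036 q7 -0.65 open 0.351 ff 0.0 F [-0.3  1.1 -1.4] -> dp [ 0.7  0.1 64.6] tw 0.003 tiltz [-0.002 -0.001]
```

Request:
{"method": "step_arm", "body": {
  "motion": [
    {"dp":[0,0,0],"twist":[0,0,0],"hand":-0.3},
    {"dp":[0,0,35],"twist":[0,0,0],"hand":-0.3},
    {"dp":[0,0,65],"twist":[0,0,0],"hand":-0.3},
    {"dp":[0,0,65],"twist":[0,0,0],"hand":-0.3},
    {"dp":[0,0,65],"twist":[0,0,0],"hand":-1}
  ]
}}

```text
clock: 36.95
tool_pos: [0.5118, 0.0643, 0.0378]
eef_rot: [0.525, 0.851, 0.0, 0.0]
contact_force: [-0.1, 1.0, -0.1]
opening: 0.258
finger_force: 0.0
```

Request:
{"method": "step_arm", "body": {
  "motion": [
    {"dp":[0,0,0],"twist":[0,0,0],"hand":-1},
    {"dp":[0,0,0],"twist":[0,0,0],"hand":-1},
    {"dp":[0,0,0],"twist":[0,0,0],"hand":-1}
  ]
}}

```text
clock: 37.33
tool_pos: [0.5119, 0.0642, 0.0379]
eef_rot: [0.525, 0.851, 0.0, 0.001]
contact_force: [-0.1, -0.7, 6.8]
opening: 0.157
finger_force: 25.0
```

```bash
python3 -c "
from h import *
go(511.2,64.3,35,np.deg2rad(116.5))
"
```

```text
t 37.33 tcp [511.9  64.2  37.9] yaw 2.035 q7 -0.79 open 0.157 ff 25.0 F [-0.1 -0.7  6.8] -> dp [ 0.4 -0.6  2.9] tw 0.002 tiltz [ 0.002 -0.   ]
```

Request:
{"method": "step_arm", "body": {
  "motion": [
    {"dp":[0,0,-50],"twist":[0,0,0],"hand":-1},
    {"dp":[42,-18,-105],"twist":[0,0,0],"hand":-1},
    {"dp":[85,-36,-105],"twist":[0,0,0],"hand":-1},
    {"dp":[85,-36,-105],"twist":[0,0,0],"hand":-1}
  ]
}}

```text
clock: 37.83
tool_pos: [0.4383, 0.1267, 0.1433]
eef_rot: [0.522, 0.853, 0.0, -0.001]
contact_force: [-0.8, -0.0, -1.0]
opening: 0.16
finger_force: 25.0
```

```bash
python3 -c "
from h import *
tins()
s=r.snapshot('side');w=cloud(s);z=w[...,2]*1000;rect(w,(z>60)&(z<75)&(w[...,0]>.58)&(w[...,0]<.7)&(w[...,1]<.0)&(w[...,1]>-.085),'s',15)
go(511.2,64.3,35,np.deg2rad(116.5))
a=cv2.imread('pics/now.png')[100:240,170:350];b=cv2.cvtColor(s['pixels'],cv2.COLOR_RGB2BGR)[110:260,120:280]
cv2.imwrite('pics/v7.png',np.hstack([cv2.resize(a,(450,350)),cv2.resize(b,(350,350))]))
"
```

```text
rim n 90 px 294.0 260.0 c [ 344.1 -135.6] size [61.  59.6] ang 6.3 zmax 53.4 mean [ 345.  -136.2]
deckrim n 227 px 185.0 143.0 c [644.7 213.8] size [90.9 20.9] ang 1.3 zmax 70.5 mean [643.4 213.1]
deckrim n 51 px 280.0 140.0 c [678.4 -58.7] size [39.6 31.2] ang 88.3 zmax 68.5 mean [684.1 -60.2]
deckrim n 323 px 213.0 148.0 c [639.7 130.4] size [57.9 57.8] ang 2.8 zmax 70.7 mean [636.9 130.3]
deckrim n 216 px 239.0 148.0 c [648.5  55.2] size [45.8 61.7] ang 16.6 zmax 69.6 mean [646.   54.6]
deckrim n 13 px 293.0 148.0 c [ 665.9 -103.8] size [ 6.  17.1] ang 24.5 zmax 72.8 mean [ 665.6 -102.1]
deckrim n 81 px 304.0 164.0 c [ 623.2 -137.2] size [60.1 16. ] ang 88.6 zmax 66.1 mean [ 622.9 -137.1]
s n 119 px 188.0 164.0 c [661.7 -54.7] size [65.5 44.5] ang 3.0 zmax 66.9 mean [667.5 -51.4]
t 37.92 tcp [440.8 123.6 142. ] yaw 2.037 q7 -0.83 open 0.151 ff 25.0 F [-0.4 -0.5 -0.5] -> dp [-84.5  36.4 107.1] tw 0.003 tiltz [-0.    -0.002]
```

View pics/v7.png

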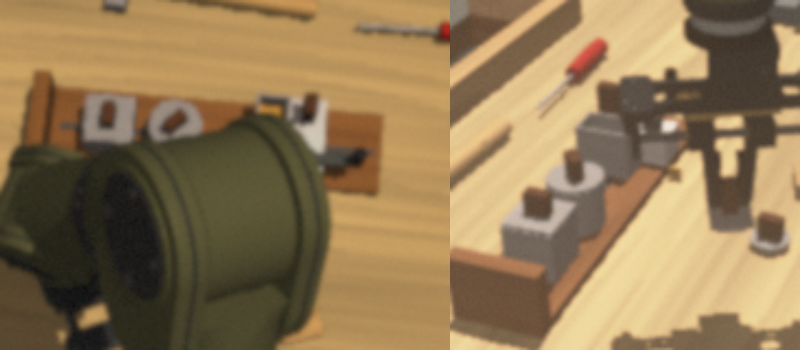

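Request:
{"method": "step_arm", "body": {
  "motion": [
    {"dp":[-371,-208,0],"twist":[0,0,0],"hand":-1},
    {"dp":[-371,-208,0],"twist":[0,0,0],"hand":-1},
    {"dp":[-371,-208,0],"twist":[0,0,0],"hand":-1},
    {"dp":[-371,-208,0],"twist":[0,0,0],"hand":-1},
    {"dp":[-371,-208,0],"twist":[0,0,0],"hand":-1}
  ]
}}

```text
clock: 38.55
tool_pos: [0.4258, -0.1921, 0.1414]
eef_rot: [0.526, 0.85, -0.001, -0.0]
contact_force: [1.2, -0.9, -1.1]
opening: 0.156
finger_force: 25.0
```

Request:
{"method": "step_arm", "body": {
  "motion": [
    {"dp":[-115,-65,0],"twist":[0,0,0],"hand":-1},
    {"dp":[-115,-65,0],"twist":[0,0,0],"hand":-1},
    {"dp":[-115,-65,0],"twist":[0,0,0],"hand":-1}
  ]
}}

```text
clock: 38.92
tool_pos: [0.4167, -0.328, 0.1406]
eef_rot: [0.531, 0.847, -0.002, -0.001]
contact_force: [0.3, 0.7, -1.4]
opening: 0.156
finger_force: 25.0
```

```bash
cat > ob.py <<'E'
from h import *
go(661.7,-60,97,np.deg2rad(183))
P=[]
for i in range(3):
  s=snap('top','v8.png');w=cloud(s)*1000;z=w[...,2]
  m=(z>57)&(z<76)&(w[...,0]>590)&(w[...,0]<705)&(w[...,1]<0)&(w[...,1]>-87)
  n,l,st,_=cv2.connectedComponentsWithStats(m.astype(np.uint8),connectivity=8)
  if n<2: print('none');continue
  m=l==1+np.argmax(st[1:,4]);p=w[m][:,:2];P.append(p)
  print(m.sum(),cv2.minAreaRect(p.astype(np.float32)))
p=np.vstack(P).astype(np.float32);print('all',cv2.minAreaRect(p),p.mean(0))
s=r.snapshot('side');w=cloud(s)*1000;z=w[...,2]
m=(z>60)&(z<75)&(w[...,0]>590)&(w[...,0]<705)&(w[...,1]<0)&(w[...,1]>-87)
print('side',cv2.minAreaRect(w[m][:,:2].astype(np.float32)))
E
python3 ob.py
python3 -c "
import cv2;a=cv2.imread('pics/v8.png')[100:220,170:350];cv2.imwrite('pics/v8c.png',cv2.resize(a,(720,480)))"
```

```text
t 38.92 tcp [ 416.7 -328.   140.6] yaw 2.022 q7 0.2 open 0.156 ff 25.0 F [ 0.3  0.7 -1.4] -> dp [134.4 337.5  41.8] tw -1.172 tiltz [-0.003 -0.004]
95 ((659.0794067382812, -59.238136291503906), (65.9764633178711, 40.11322784423828), 1.3554697036743164)
51 ((642.1356201171875, -59.60576629638672), (35.25437545776367, 42.10721969604492), 9.431955337524414)
94 ((659.60791015625, -59.14809799194336), (67.15935516357422, 39.9297981262207), 1.2520296573638916)
all ((659.2470703125, -59.382957458496094), (67.87975311279297, 40.44512176513672), 1.2936502695083618) [654.3058   -60.091373]
side ((655.0201416015625, -58.61351013183594), (79.3499526977539, 49.191349029541016), 4.822490692138672)
```

View pics/v8c.png

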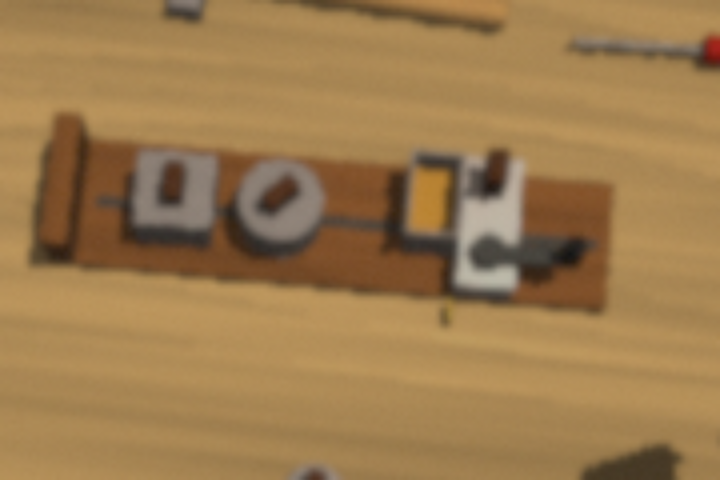

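Request:
{"method": "step_arm", "body": {
  "motion": [
    {"dp":[20,50,-20],"twist":[0,0,-1.149],"hand":-1},
    {"dp":[40,100,-20],"twist":[0,0,-1.149],"hand":-1},
    {"dp":[62,155,-20],"twist":[0,0,-1.149],"hand":-1},
    {"dp":[84,210,-20],"twist":[0,0,-1.149],"hand":-1},
    {"dp":[106,265,-20],"twist":[0,0,-1.149],"hand":-1}
  ]
}}

```text
clock: 39.75
tool_pos: [0.6099, -0.103, 0.1618]
eef_rot: [0.079, 0.997, -0.0, -0.001]
contact_force: [-0.4, -0.7, -0.6]
opening: 0.156
finger_force: 25.0
```

```bash
python3 -c "
from h import *
go(659.8,-59,130,np.deg2rad(181.7))
"
```

```text
t 39.75 tcp [ 609.9 -103.   161.8] yaw 2.983 q7 0.73 open 0.156 ff 25.0 F [-0.4 -0.7 -0.6] -> dp [-42.3  51.4  31.7] tw -0.188 tiltz [-0.001 -0.001]
```

Request:
{"method": "step_arm", "body": {
  "motion": [
    {"dp":[-22,26,0],"twist":[0,0,-0.1],"hand":-1},
    {"dp":[-42,51,0],"twist":[0,0,-0.188],"hand":-1},
    {"dp":[-42,51,15],"twist":[0,0,-0.188],"hand":-1},
    {"dp":[-42,51,35],"twist":[0,0,-0.188],"hand":-1},
    {"dp":[-42,51,35],"twist":[0,0,-0.188],"hand":-1}
  ]
}}

```text
clock: 40.38
tool_pos: [0.6567, -0.0649, 0.1238]
eef_rot: [-0.01, 1.0, -0.001, -0.003]
contact_force: [-0.3, -0.3, -0.2]
opening: 0.158
finger_force: 25.0
```

Request:
{"method": "step_arm", "body": {
  "motion": [
    {"dp":[0,0,0],"twist":[0,0,0],"hand":-1},
    {"dp":[0,0,0],"twist":[0,0,0],"hand":-1}
  ]
}}

```text
clock: 40.62
tool_pos: [0.6592, -0.0639, 0.1273]
eef_rot: [-0.009, 1.0, -0.0, -0.0]
contact_force: [0.5, 0.2, -0.2]
opening: 0.156
finger_force: 25.0
```

```bash
python3 -c "
from h import *
go(659.8,-59,97,np.deg2rad(181.7))
"
```

```text
t 40.62 tcp [659.2 -63.9 127.3] yaw -3.123 q7 0.87 open 0.156 ff 25.0 F [ 0.5  0.2 -0.2] -> dp [-0.7  4.9 30.2] tw -0.011 tiltz [-0.    -0.001]
```

Request:
{"method": "step_arm", "body": {
  "motion": [
    {"dp":[-0.6,4.9,0],"twist":[0,0,-0.011],"hand":-1},
    {"dp":[-0.6,4.9,10],"twist":[0,0,-0.011],"hand":-1},
    {"dp":[-0.6,4.9,19],"twist":[0,0,-0.011],"hand":-1},
    {"dp":[-0.6,4.9,19],"twist":[0,0,-0.011],"hand":-1},
    {"dp":[-0.6,4.9,19],"twist":[0,0,-0.011],"hand":-1}
  ]
}}

```text
clock: 41.25
tool_pos: [0.6595, -0.0587, 0.1074]
eef_rot: [-0.015, 1.0, -0.0, -0.001]
contact_force: [1.1, -0.5, -1.1]
opening: 0.157
finger_force: 25.0
```

```bash
python3 -c "
from h import *
go(659.8,-59,97,np.deg2rad(181.7))
"
```

```text
t 41.25 tcp [659.5 -58.7 107.4] yaw -3.111 q7 0.86 open 0.157 ff 25.0 F [ 1.1 -0.5 -1.1] -> dp [-0.3 -0.3 10.4] tw 0.001 tiltz [-0.001 -0.001]
```

Request:
{"method": "step_arm", "body": {
  "motion": [
    {"dp":[0,0,3],"twist":[0,0,0],"hand":-1},
    {"dp":[0,0,6],"twist":[0,0,0],"hand":-1},
    {"dp":[0,0,9],"twist":[0,0,0],"hand":-1},
    {"dp":[0,0,11],"twist":[0,0,0],"hand":-1},
    {"dp":[0,0,12.5],"twist":[0,0,0],"hand":-1}
  ]
}}

```text
clock: 41.88
tool_pos: [0.6595, -0.0587, 0.097]
eef_rot: [-0.015, 1.0, -0.001, -0.0]
contact_force: [-6.4, -1.9, 17.7]
opening: 0.156
finger_force: 25.0
```

```bash
python3 -c "
from h import *
go(659.8,-59,97,np.deg2rad(181.7))
"
```

```text
t 41.88 tcp [659.5 -58.7  97. ] yaw -3.111 q7 0.85 open 0.156 ff 25.0 F [-6.4 -1.9 17.7] -> dp [-0.3 -0.4 -0. ] tw 0.001 tiltz [-0.001 -0.002]
```

Request:
{"method": "step_arm", "body": {
  "motion": [
    {"dp":[0,0,-2],"twist":[0,0,0],"hand":-0.58},
    {"dp":[0,0,-2],"twist":[0,0,0],"hand":-0.58},
    {"dp":[0,0,-30],"twist":[0,0,0],"hand":-0.58},
    {"dp":[0,0,-75],"twist":[0,0,0],"hand":-0.58},
    {"dp":[0,0,-100],"twist":[0,0,0],"hand":-0.5}
  ]
}}

```text
clock: 42.5
tool_pos: [0.6608, -0.0577, 0.199]
eef_rot: [-0.015, 1.0, 0.0, 0.002]
contact_force: [0.2, 0.9, 0.0]
opening: 0.249
finger_force: 0.0
```

Request:
{"method": "step_arm", "body": {
  "motion": [
    {"dp":[240,-270,0],"twist":[0,0,0],"hand":-0.5},
    {"dp":[240,-270,0],"twist":[0,0,0],"hand":-0.5},
    {"dp":[240,-270,0],"twist":[0,0,0],"hand":-0.5},
    {"dp":[240,-270,0],"twist":[0,0,0],"hand":-0.5},
    {"dp":[240,-270,0],"twist":[0,0,0],"hand":-0.5}
  ]
}}

```text
clock: 43.12
tool_pos: [0.4579, -0.3, 0.1962]
eef_rot: [-0.015, 1.0, -0.001, -0.0]
contact_force: [0.5, -0.7, 0.4]
opening: 0.251
finger_force: 0.0
```

Request:
{"method": "step_arm", "body": {
  "motion": [
    {"dp":[50,-60,0],"twist":[0,0,0],"hand":-0.5},
    {"dp":[50,-60,0],"twist":[0,0,0],"hand":-0.5},
    {"dp":[50,-60,0],"twist":[0,0,0],"hand":-0.5},
    {"dp":[50,-60,0],"twist":[0,0,0],"hand":-0.5}
  ]
}}

```text
clock: 43.62
tool_pos: [0.4129, -0.358, 0.1963]
eef_rot: [-0.017, 1.0, -0.0, 0.0]
contact_force: [0.2, -0.4, -0.3]
opening: 0.252
finger_force: 0.0
```

```bash
python3 -c "
from h import *
go(0,0,0)
chk()
s=snap('top','a9.png');w=cloud(s);z=w[...,2]*1000
rect(w,(z>58)&(z<76)&(w[...,0]>.59)&(w[...,0]<.71)&(w[...,1]<.19)&(w[...,1]>-.079),'lidplate',15)
rect(w,(z>80)&(z<100)&(w[...,0]>.59)&(w[...,0]<.71)&(w[...,1]<.19)&(w[...,1]>-.085),'bar',10)
s=snap('side','b9.png')
a=cv2.imread('pics/a9.png')[100:220,170:350];b=cv2.imread('pics/b9.png')[110:260,120:280]
cv2.imwrite('pics/v9.png',np.hstack([cv2.resize(a,(420,280)),cv2.resize(b,(299,280))]))
"
```

```text
t 43.62 tcp [ 412.9 -358.   196.3] yaw -3.108 q7 1.34 open 0.252 ff 0.0 F [ 0.2 -0.4 -0.3] -> dp [400.8 371.7 195.8] tw 0 tiltz [ 0.001 -0.   ]
top block 178 [[-47.9, -45.8, -20.9, -2.6, -0.4], [-146.5, -135.6, -107.9, -78.2, -60.6]]
top mark 4 [[-64.4, -64.2, -60.9, -56.2, -55.7], [-92.5, -92.5, -92.0, -91.8, -91.8]]
top hi 240 [[-24.2, -18.6, 15.5, 38.2, 42.3], [-123.8, -120.4, -81.6, -63.7, -60.0]]
hi n 65 px 294.0 142.0 c [ 677.7 -100.8] size [27.4 16.3] ang 1.4 zmax 94.6 mean [ 675.4 -100.1]
hi n 175 px 280.0 148.0 c [656.6 -62.4] size [65.9 33. ] ang 2.3 zmax 95.4 mean [655.4 -62.6]
side block 149 [[-48.0, -47.2, -32.3, -17.2, -7.8], [-140.2, -128.0, -96.6, -68.5, -61.5]]
side mark 19 [[-65.5, -65.2, -60.9, -54.4, -53.5], [-92.6, -92.0, -88.6, -84.9, -84.7]]
side hi 275 [[-20.4, -14.0, 16.2, 40.1, 43.2], [-119.0, -112.7, -70.8, -62.2, -60.1]]
hi n 275 px 192.0 156.0 c [659.6 -75.4] size [63.4 58.9] ang 2.4 zmax 93.2 mean [662.  -66.2]
lidplate n 244 px 278.0 149.0 c [658.8 -58.8] size [39.6 67.8] ang 90.0 zmax 73.2 mean [656.5 -58.8]
lidplate n 319 px 213.0 148.0 c [639.4 130.4] size [56.7 58.1] ang 2.1 zmax 71.1 mean [637.2 129.8]
lidplate n 287 px 240.0 150.0 c [640.7  53.4] size [61.5 59.7] ang 72.4 zmax 69.9 mean [639.1  52.7]
bar n 52 px 213.0 145.0 c [640.1 129.8] size [28.9 14.4] ang 4.0 zmax 93.6 mean [639.3 128.9]
bar n 56 px 240.0 148.0 c [640.1  52. ] size [14.5 28. ] ang 47.4 zmax 92.7 mean [640.   52.2]
bar n 51 px 279.0 147.0 c [656.2 -59.5] size [27.3 12.1] ang 7.3 zmax 96.8 mean [655.3 -59.4]
```

View pics/v9.png

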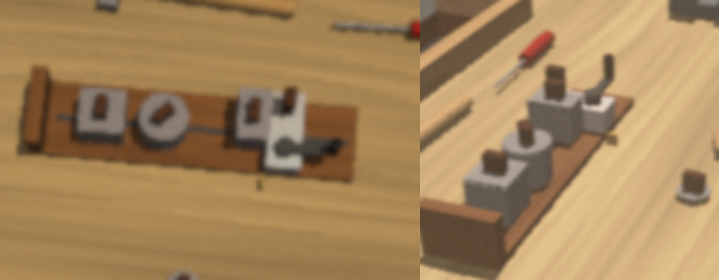

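The picture shows all three tins lidded and upright in the bay, at about (102,112), (163,120) and (252,115). The lever is back along the rack at (340,146), and the stop face is level with the marker at (260,184).

```bash
python3 -c "
from plant import r
print(r.finish_job())"
```

```text
the job is handed in; nothing more can be done
None
```

I handed the job in at about 44 s: the stop is clamped within about 1 mm of the brass marker, and the wide, square and oblong tins stand upright in the bay with their own lids pushed home. There was no slim tin. The oblong tin was knocked against the stop partway through, but it is still inside the bay limits, so I lidded it there. The hand-in returned no verdict.

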